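Kit four power components for hand insertion, in order of height

ROBOT

A 6-joint arm with a two-finger parallel gripper is mounted at the origin on the work surface. World frame = base frame: x ahead of the robot, y to its left, z up, the work surface at z = 0. Lengths are in m, angles in rad, forces in N, time in s.
With the tool pointing down it reaches from about 0.325 to 0.775 m from the base axis. Payload 9.3 kg.
Tool frame: the origin (TCP) lies midway between the tips of the shut fingers; the grasp point (between the pads) lies 19 mm behind it (manip.grasp_offset is the distance from the TCP to the grasp point, in m); z points along the fingers, y is the direction in which the jaws open and shut (so a half turn about z gives the same grasp; the last joint's range is limited). The gripper opens to 85 mm and grips with 20 to 120 N. Pads are 22 mm wide; open, the fingers measure 114 mm over their backs; the gripper's body (76 mm by 85 mm) begins 54 mm behind the grasp point. The pads swing forward as they close: fully open they stand 13 mm farther back than shut.
Start: joints at [1.176, 0.259, 0.021, 1.334, 0, 1.418], TCP at [0.132, 0.534, 0.199] pointing down, gripper open.
Joint ranges: [-3.04, 3.04], [-0.91, 1.82], [-1.04, 1.36], [-1.92, 1.95], [-1.52, 1.45], [-3.14, 3.14]. Speed limits (rad/s): [2.22, 2.22, 2.79, 3.14, 3.14, 3.14].

INTERFACE

Orientations are given as a unit quaternion [w, x, y, z].
In Python, from plant import manip gives the robot as it stands. The module is installed in compiled form; this text tells all that it offers.
- The arm moves only by the shell command python3 -m pendant 'ROWS' [FORCE]. ROWS is JSON, a list of rows, each a list of 7 numbers: the shift along the world's x, y, z in m, then the turn, a rotation vector about the world's x, y, z in rad, then the finger opening in m, from 0 to 0.0854. A call has 1 to 10 rows; each row is the pose to reach, as a shift and turn from the pose commanded when the call began; what a row does not reach only later rows make up. A row lasts 1/8 s, in which the tool goes at most 62.5 mm and 10.7 degrees, less where a joint would pass 70% of its speed; a pose out of reach is approached as far as the arm can. A call with a gripper value outside its range is refused whole. The fingers move at their own pace and stop on an object; FORCE is the grip in N (left out, the last holds). Time passes only in rows, so rows that repeat a pose let the fingers close. It gives the time, the measured TCP pose, the force and the opening at its end, in the units of the state.
- manip.sense(): the state, without advancing time (a new reading comes with each control period).
- manip.camera(name): name is "side" or "top"; returns a dict with "pixels" (384x512x3 uint8, red, green, blue), "z_map" (384x512 float32, m along the optical axis (not along the pixel's ray), 0 where there is no reading), "vertical_fov" (degrees; the focal length in pixels is half the picture's height over the tangent of half this angle, whatever the lens; pixels are square), "cx", "cy" (the principal point, pixels), "R" (3x3) and "t" (3): a world point X has camera coordinates R X + t. Camera axes: x right, y down, z forward; pixel columns grow to the right and rows downward; lengths in m; the calibration is good to about 2 mm. A picture is of the moment at which its call begins.
- manip.close_job(): hands the job in, once; it reports no verdict.
The state is a dict: "time": time; "joint_pos": joint angles; "joint_velocities": joint speeds; "joint_torque": joint torques, N m; "ee_pos": TCP position; "tool_rot": TCP orientation; "ft_force": force on the tool from outside, world axes, zero at the start; "torque": the same for the moment, N m; "finger_gap": finger opening in m.
Only numpy, scipy, OpenCV 4.12 (cv2) and the standard library are available. Lean on these libraries where they do the work, as an engineer would, in place of code of your own. Each camera call takes 0.05 s, during which the arm holds its last target.

TASK

These four components get soldered into the circuit board lowest first, so kit them in that order: gently stand each one upright on its pins in the middle of its own tray on the rail, the lowest in the tray nearest the board and each next taller one a tray farther away, so that the tallest ends up farthest from the board. Do not knock or shift the solvent bottle.

Things in the scene. Friction and masses are not known exactly. Their poses are not given: they have to be found in the camera images.
- relay_centre (a point): Power relay: cream-white box with a dark base, 38 mm (x) by 33 mm (y), 25 mm tall with its pins, about 45 g. It stands on four 3 mm solder pins. The point is at the centre of the part, half-way up, z up; x along the 38 mm side. Loose, starts on the mat (mat surface 2 mm above the table), as do the other parts.
- filmcap_centre (a point): Film capacitor: blue box, 42 mm (x) by 28 mm (y), 40 mm tall with its pins, about 60 g. It stands on four 3 mm solder pins. The point is at the centre of the part, half-way up, z up; x along the 42 mm side. Loose.
- transformer_centre (a point): Small transformer: grey laminated steel core 50 mm (x) by 20 mm (y) with a yellow taped winding through it, 32 mm (x) by 42 mm (y) and from 13 to 46 mm up, on a dark base 48 by 42 mm; 54 mm tall with its pins, about 250 g. It stands on four 3 mm solder pins. The point is at the centre of the part, half-way up, z up; x along the 50 mm core; the winding's flat sides, 42 mm apart along y, are good to grip. Loose.
- ecap_centre (a point): Electrolytic capacitor: upright dark brown can with a bright metal top and a pale stripe, 35 mm in diameter, 72 mm tall with its pins, about 85 g. It stands on four 3 mm solder pins. The point is at the centre of the part, half-way up, z up; any yaw looks the same but for the stripe, on the +x side. Loose.
- tray_a: One of four identical shallow charcoal-grey trays in a straight row on an aluminium rail, 85 mm between centres; any of the four letters may be in any place of the row. Outside 115 mm (x, across the row) by 78 mm (y, along the row), rim 10 mm high, floor and walls 2 mm thick. Fixed. Origin at the centre of its underside, 8 mm above the table, so its floor is 10 mm above the table.
- tray_b: One of four identical shallow charcoal-grey trays in a straight row on an aluminium rail, 85 mm between centres; any of the four letters may be in any place of the row. Outside 115 mm (x, across the row) by 78 mm (y, along the row), rim 10 mm high, floor and walls 2 mm thick. Fixed. Origin at the centre of its underside, 8 mm above the table, so its floor is 10 mm above the table.
- tray_c: One of four identical shallow charcoal-grey trays in a straight row on an aluminium rail, 85 mm between centres; any of the four letters may be in any place of the row. Outside 115 mm (x, across the row) by 78 mm (y, along the row), rim 10 mm high, floor and walls 2 mm thick. Fixed. Origin at the centre of its underside, 8 mm above the table, so its floor is 10 mm above the table.
- tray_d: One of four identical shallow charcoal-grey trays in a straight row on an aluminium rail, 85 mm between centres; any of the four letters may be in any place of the row. Outside 115 mm (x, across the row) by 78 mm (y, along the row), rim 10 mm high, floor and walls 2 mm thick. Fixed. Origin at the centre of its underside, 8 mm above the table, so its floor is 10 mm above the table.
- board: Green circuit board, part populated, clamped in an aluminium frame 130 mm (x) by 120 mm (y), 27 mm tall. Fixed beyond one end of the tray row: sometimes the left end, sometimes the right (a blue parts bin, 40 mm tall, is at the other end). Origin at the centre of the frame's underside; its centre lies 146, 228, 311 and 396 mm from the centres of the nearest to the farthest tray.
- bottle_centre (a point): Bystander: pale solvent bottle with a yellow band and red pump top, 58 mm in diameter, 110 mm tall, standing loose at the left or right of the work (a solder reel on a fixed stand, 92 mm tall, is at the other side). The point is its centre, half-way up. To be left alone.
There are look-alikes about, which are no part of the job. Leave any red look-alike of the part that bears filmcap_centre alone. Leave any brown look-alike of the part that bears relay_centre alone.

How it is judged:
At the end, for the whole second after the job is handed in: Each part stands upright (within 7 degrees) on the floor of a tray, its centre within 15 mm of the tray's centre, released and at rest: the relay in the tray nearest the board, then the film capacitor, then the transformer, and the electrolytic capacitor in the tray farthest from the board (((horizontal distance between relay_centre and tray_a below 0.015 m and z of relay_centre in the frame of tray_a between 0.0105 and 0.0185 m) or (horizontal distance between relay_centre and tray_b below 0.015 m and z of relay_centre in the frame of tray_b between 0.0105 and 0.0185 m) or (horizontal distance between relay_centre and tray_c below 0.015 m and z of relay_centre in the frame of tray_c between 0.0105 and 0.0185 m) or (horizontal distance between relay_centre and tray_d below 0.015 m and z of relay_centre in the frame of tray_d between 0.0105 and 0.0185 m)) and horizontal distance between relay_centre and board between 0.111 and 0.181 m and angle between each of relay_centre, filmcap_centre, transformer_centre, ecap_centre's own z axis and vertical below 0.12 rad and linear speed of each of relay, filmcap, transformer, ecap below 0.02 m/s and ((horizontal distance between filmcap_centre and tray_a below 0.015 m and z of filmcap_centre in the frame of tray_a between 0.018 and 0.026 m) or (horizontal distance between filmcap_centre and tray_b below 0.015 m and z of filmcap_centre in the frame of tray_b between 0.018 and 0.026 m) or (horizontal distance between filmcap_centre and tray_c below 0.015 m and z of filmcap_centre in the frame of tray_c between 0.018 and 0.026 m) or (horizontal distance between filmcap_centre and tray_d below 0.015 m and z of filmcap_centre in the frame of tray_d between 0.018 and 0.026 m)) and horizontal distance between filmcap_centre and board between 0.1928 and 0.2628 m and ((horizontal distance between transformer_centre and tray_a below 0.015 m and z of transformer_centre in the frame of tray_a between 0.025 and 0.033 m) or (horizontal distance between transformer_centre and tray_b below 0.015 m and z of transformer_centre in the frame of tray_b between 0.025 and 0.033 m) or (horizontal distance between transformer_centre and tray_c below 0.015 m and z of transformer_centre in the frame of tray_c between 0.025 and 0.033 m) or (horizontal distance between transformer_centre and tray_d below 0.015 m and z of transformer_centre in the frame of tray_d between 0.025 and 0.033 m)) and horizontal distance between transformer_centre and board between 0.2764 and 0.3464 m and ((horizontal distance between ecap_centre and tray_a below 0.015 m and z of ecap_centre in the frame of tray_a between 0.034 and 0.042 m) or (horizontal distance between ecap_centre and tray_b below 0.015 m and z of ecap_centre in the frame of tray_b between 0.034 and 0.042 m) or (horizontal distance between ecap_centre and tray_c below 0.015 m and z of ecap_centre in the frame of tray_c between 0.034 and 0.042 m) or (horizontal distance between ecap_centre and tray_d below 0.015 m and z of ecap_centre in the frame of tray_d between 0.034 and 0.042 m)) and horizontal distance between ecap_centre and board between 0.3605 and 0.4305 m); the robot touches nothing.
It fails at once if the relay is dropped, thrown or knocked about (over 0.6 m/s while not held) (linear speed of relay above 0.6 m/s and contact force between relay and the fingers below 0.01 N).
It fails at once if the film capacitor is dropped, thrown or knocked about (over 0.6 m/s while not held) (linear speed of filmcap above 0.6 m/s and contact force between filmcap and the fingers below 0.01 N).
It fails at once if the transformer is dropped, thrown or knocked about (over 0.6 m/s while not held) (linear speed of transformer above 0.6 m/s and contact force between transformer and the fingers below 0.01 N).
It fails at once if the electrolytic capacitor is dropped, thrown or knocked about (over 0.6 m/s while not held) (linear speed of ecap above 0.6 m/s and contact force between ecap and the fingers below 0.01 N).
It fails at once if the solvent bottle is shifted by more than 20 mm or tipped (distance of bottle_centre from where it was at the start of the episode above 0.02 m or angle between bottle_centre's own z axis and vertical above 0.3 rad).
It also fails if it takes over 102 s, if anything falls off the work surface, if the arm or the gripper's body presses on something with over 40 N, if the wrist force passes 120 N, or if a joint passes its speed limit or range.

## Working session

There is one attempt and no reset: what is moved stays moved. The work goes in short steps, Python scripts to look and compute and a shell command to move; the robot and the scene stay as the last step left them, time stands still between calls to the robot, and variables do not carry over. Pictures are saved under pics/ and viewed, and the job is handed in when it is done.

```bash
mkdir -p pics; cat > h.py <<'E'
import numpy as np, cv2
from plant import manip
def save(n,tag):
    c=manip.camera(n); cv2.imwrite(f'pics/{tag}.png',c['pixels'][:,:,::-1].copy()); np.savez(f'/tmp/{tag}.npz',**c); return c
def cloud(c):
    f=384/2/np.tan(np.radians(float(c['vertical_fov']))/2)
    v,u=np.mgrid[:384,:512]; z=c['z_map']
    P=np.stack([(u-c['cx'])/f*z,(v-c['cy'])/f*z,z],-1)
    return (P-c['t'])@c['R'],z>0   # R^T(P-t)
E
python3 - <<'E'
from h import *
for n in('top','side'):
    c=save(n,n+'0'); print(n,c['vertical_fov'],c['cx'],c['cy'],-c['R'].T@c['t'],c['R'][2])
s=manip.sense(); print(s, manip.grasp_offset)
E
```

```text
top 53.072556698974424 254.6918803626089 191.82001655618888 [ 0.37565266 -0.00803712  1.25230575] [ 0.15507469  0.00674478 -0.98787972]
side 44.25464898065275 253.1856801838823 188.3213415834727 [0.25800792 0.85293262 1.04111437] [ 0.20868728 -0.65401603 -0.7271263 ]
{'time': 0.1, 'joint_pos': array([ 1.17642723e+00,  2.59080189e-01,  2.08479757e-02,  1.33369115e+00,
       -3.56057154e-05,  1.41821096e+00]), 'joint_velocities': array([-1.38475333e-03, -8.80795997e-04, -1.13443457e-04, -2.24288268e-05,
       -8.29788343e-04, -1.02687898e-03]), 'joint_torque': array([ 5.69074386e-03, -5.56694520e+01,  3.45067406e+01,  1.17235148e-02,
       -1.87247065e-04, -2.03659613e-05]), 'ee_pos': array([0.13158583, 0.53373183, 0.19816097]), 'tool_rot': array([-1.35054076e-04,  1.20597579e-01,  9.92701318e-01, -5.47383770e-04]), 'ft_force': array([-0.4395107 , -0.53764459, -0.8096211 ]), 'torque': array([-0.09571363, -0.00826878,  0.00630279]), 'finger_gap': 0.08537586302916476} 0.0187
```

View pics/top0.png

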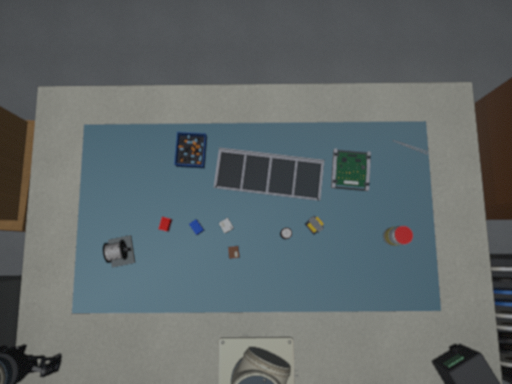

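View pics/side0.png

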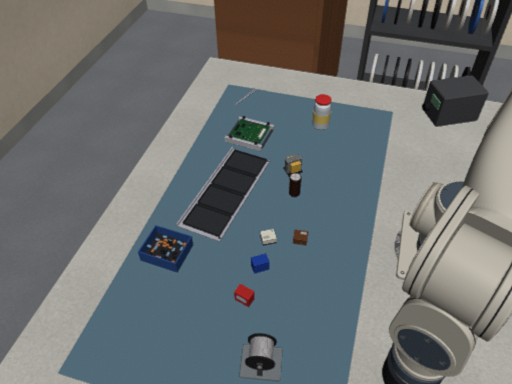

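The top view (up = +x, left = +y) shows the board on the right at (351,170), with the trays in a row from (309,180) to (230,170). The relay is at (226,225), film cap (197,227), ecap (286,233), transformer (316,224) and bottle (399,236). The red look-alike is at (165,224) and the brown one at (234,252).

```bash
cat > m.py <<'E'
from h import *
import sys
# project top-camera/side points, cluster by region & height
boxes={'top':{'relay':(212,212,240,238),'film':(184,214,210,240),'ecap':(276,222,297,243),'trafo':(302,210,330,240),'bottle':(380,220,418,250),'red':(155,213,176,234),'brown':(225,243,243,262),'board':(325,140,378,198)},
'side':{'relay':(258,226,280,248),'film':(248,252,274,275),'ecap':(284,168,306,200),'trafo':(282,150,306,178),'bottle':(308,90,335,132)}}
for n in('top','side'):
    c=dict(np.load(f'/tmp/{n}0.npz')); W,ok=cloud(c)
    f=384/2/np.tan(np.radians(float(c['vertical_fov']))/2); print(n,f)
    # table mat flatness
    for (u,v) in [(100,150),(256,215),(150,290),(410,290),(350,215),(300,250),(200,150)]: print((u,v),W[v,u].round(4))
    for k,(a,b,e,d) in boxes[n].items():
        P=W[b:d,a:e].reshape(-1,3); o=ok[b:d,a:e].ravel(); z=P[:,2]
        m=o&(z>0.012)
        if m.sum()<5: print(k,'none');continue
        Q=P[m]; top=np.percentile(Q[:,2],95); T=Q[Q[:,2]>top-0.006]
        r=cv2.minAreaRect((T[:,:2]*1000).astype(np.float32))
        print(k,m.sum(),'top',top.round(4),'mean',T.mean(0).round(4),'rect',np.round(r[0],1),np.round(r[1],1),round(r[2],1))
E
python3 m.py
python3 - <<'E'
import cv2
i=cv2.imread('pics/top0.png')
cv2.imwrite('pics/top0z.png',cv2.resize(i[130:270,150:350],None,fx=4,fy=4,interpolation=cv2.INTER_CUBIC))
i=cv2.imread('pics/side0.png')
cv2.imwrite('pics/side0z.png',cv2.resize(i[120:310,170:340],None,fx=3,fy=3,interpolation=cv2.INTER_CUBIC))
E
```

```text
top 384.482578076745
(100, 150) [0.7183 0.5187 0.0033]
(256, 215) [ 0.4957 -0.0032 -0.0016]
(150, 290) [0.2599 0.3339 0.0054]
(410, 290) [ 2.540e-01 -4.878e-01  4.000e-04]
(350, 215) [ 0.4931 -0.3097 -0.0005]
(300, 250) [ 0.3815 -0.1435  0.0035]
(200, 150) [0.71   0.1798 0.0218]
relay 127 top 0.0311 mean [0.4626 0.0947 0.0282] rect [462.9  94.3] [37.2 32.1] 29.7
film 137 top 0.0454 mean [0.4578 0.1871 0.0426] rect [458.1 187.8] [41.9 27.9] 36.0
ecap 115 top 0.0791 mean [ 0.4347 -0.095   0.0756] rect [435.7 -94.6] [30.8 30.3] 89.5
trafo 207 top 0.0589 mean [ 0.4623 -0.1881  0.0564] rect [ 460.1 -185.3] [48.1 28.2] 41.9
bottle 475 top 0.1146 mean [ 0.4241 -0.4368  0.1119] rect [ 424.3 -436. ] [50.9 50.7] 33.7
red 145 top 0.0459 mean [0.4681 0.2877 0.0433] rect [468.2 287.9] [27.6 41.2] 76.2
brown 126 top 0.03 mean [0.3782 0.07   0.0273] rect [378.3  70.1] [31.9 34.4] 89.9
board 1326 top 0.027 mean [ 0.6413 -0.3125  0.0237] rect [ 643.4 -313.6] [120.4 127.6] 84.5
side 472.19283973041314
(100, 150) [ 1.6895 -0.7929 -0.7437]
(256, 215) [0.5178 0.0162 0.0012]
(150, 290) [ 0.7052  0.3262 -0.0036]
(410, 290) [0.1843 0.5635 0.6179]
(350, 215) [ 0.2594 -0.0595  0.002 ]
(300, 250) [0.3688 0.0995 0.    ]
(200, 150) [ 7.755e-01 -2.002e-01 -2.000e-04]
relay 183 top 0.0295 mean [0.4601 0.0946 0.0265] rect [460.1  93.5] [37.8 35.2] 29.9
film 266 top 0.0438 mean [0.4556 0.1879 0.0413] rect [455.4 187.1] [42.2 30.6] 36.4
ecap 325 top 0.0752 mean [ 0.4322 -0.0934  0.0734] rect [431.9 -94.7] [31.8 35.2] 13.4
trafo 327 top 0.0742 mean [ 0.4342 -0.101   0.0735] rect [ 433.4 -101.5] [32.1 20. ] 7.3
bottle 524 top 0.1124 mean [ 0.4217 -0.4348  0.1106] rect [ 421.5 -437.8] [56.6 50.8] 83.9
```

View pics/top0z.png

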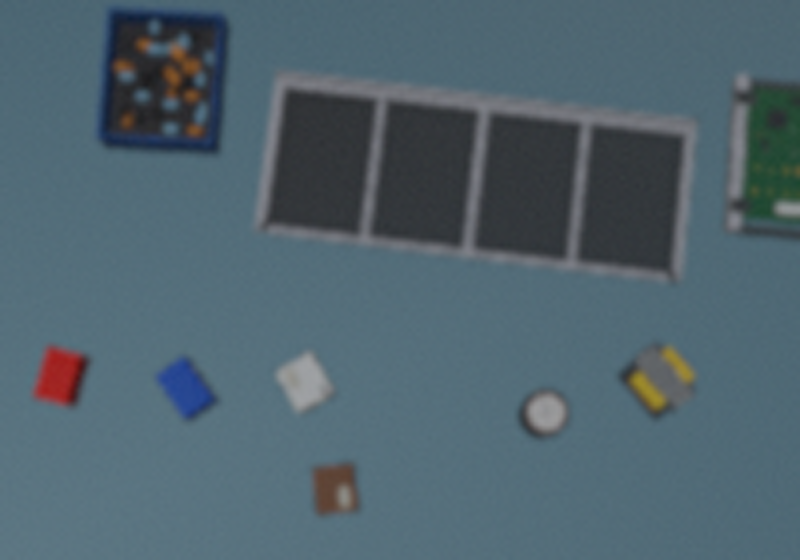

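View pics/side0z.png

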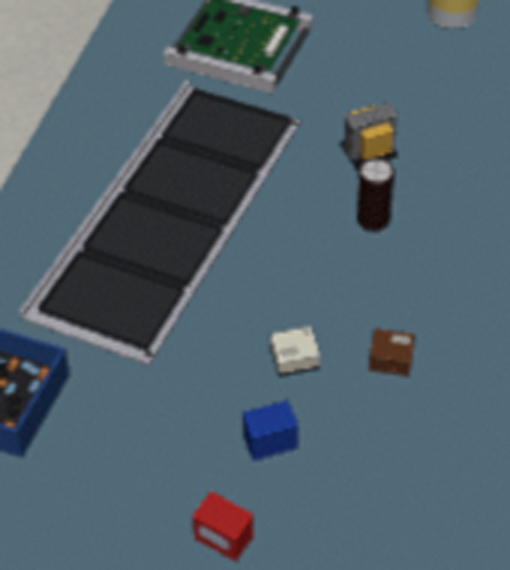

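```bash
cat > m2.py <<'E'
from h import *
def ray(c,u,v,z):
    f=384/2/np.tan(np.radians(float(c['vertical_fov']))/2)
    R,t=c['R'],c['t']; d=np.array([(u-c['cx'])/f,(v-c['cy'])/f,1])@R; o=-R.T@t
    return (o+d*(z-o[2])/d[2])[:2]
if __name__=='__main__':
  roi={'top':((215,148,325,202),(302,212,330,240)),'side':((178,145,272,238),(282,150,304,177))}
  for n in('top','side'):
    c=dict(np.load(f'/tmp/{n}0.npz')); im=c['pixels'].astype(int)
    a,b,e,d=roi[n][0]; s=im[b:d,a:e]
    print(n,'mat rgb',im[215,256],'tray',s[s.shape[0]//2-3,s.shape[1]//2-10])
    m=((s.max(2)<75)).astype(np.uint8); m=cv2.morphologyEx(m,cv2.MORPH_OPEN,np.ones((3,3)))
    k,l,st,ce=cv2.connectedComponentsWithStats(m)
    for i in range(1,k):
        if st[i,4]<200: continue
        ys,xs=np.nonzero(l==i)
        Q=np.array([ray(c,x+a,y+b,0.012) for x,y in zip(xs,ys)])*1000
        r=cv2.minAreaRect(Q.astype(np.float32)); print(st[i,4],'mean',Q.mean(0).round(1),'rect',np.round(r[0],1),np.round(r[1],1),round(r[2],1))
    a,b,e,d=roi[n][1]; s=im[b:d,a:e]; W,ok=cloud(c)
    y=(s[...,0]-s[...,2]>50)
    ys,xs=np.nonzero(y); Q=np.array([ray(c,x+a,yy+b,0.048) for x,yy in zip(xs,ys)])*1000
    mu=Q.mean(0); w,V=np.linalg.eigh(np.cov((Q-mu).T)); print('yellow',len(Q),mu.round(1),w.round(1),V[:,1].round(3),np.degrees(np.arctan2(V[1,1],V[0,1])))
    P=W[b:d,a:e]; T=P[(P[...,2]>0.052)&(P[...,0]>0.441)][:,:2]*1000
    mu=T.mean(0); w,V=np.linalg.eigh(np.cov((T-mu).T)); print('core',len(T),mu.round(1),w.round(1),np.degrees(np.arctan2(V[1,1],V[0,1])),cv2.minAreaRect(T.astype(np.float32)))
E
python3 m2.py
```

```text
top mat rgb [ 84 110 123] tray [50 56 59]
737 mean [644.2  81.3] rect [644.7  81.1] [ 73.1 111.7] 82.4
724 mean [633.7  -3.2] rect [633.9  -3. ] [ 72.2 111.3] 82.7
728 mean [622.2 -87.9] rect [622.8 -88.1] [ 72.1 111.2] 82.5
746 mean [ 611.  -172.1] rect [ 611.5 -172.4] [ 73.6 110.8] 82.4
yellow 64 [ 459.6 -185.8] [ 77.1 257.5] [-0.662  0.75 ] 131.42285779394882
core 100 [ 462.7 -187.4] [ 43.8 192.8] -140.27312633307923 ((460.3924255371094, -185.79327392578125), (47.71221160888672, 29.016237258911133), 43.357303619384766)
side mat rgb [ 80 104 119] tray [40 40 44]
3213 mean [628.6 -35.9] rect [627.7 -48.8] [339.3 116.5] 82.5
yellow 110 [ 449.  -164.4] [ 89.8 232.1] [-0.229  0.973] 103.259110826723
core 90 [ 460.2 -176.8] [133.3 860.2] 95.37459004989628 ((463.0442810058594, -152.34071350097656), (115.41949462890625, 42.5450439453125), 89.88856506347656)
```

Everything agrees to within about 2 mm between the two cameras. I'll go above the relay first.

```bash
python3 -m pendant '[[0.06,-0.08,0,0,0,0.15,0.0854],[0.12,-0.16,0,0,0,0.3,0.0854],[0.18,-0.24,0,0,0,0.45,0.0854],[0.24,-0.32,0,0,0,0.6,0.0854],[0.29,-0.387,0,0,0,0.761,0.0854],[0.329,-0.44,-0.03,0,0,0.761,0.0854],[0.329,-0.44,-0.07,0,0,0.761,0.07],[0.329,-0.44,-0.07,0,0,0.761,0.06],[0.329,-0.44,-0.07,0,0,0.761,0.06]]' 30; python3 - <<'E'
from h import *
save('side','s1'); save('top','t1')
i=cv2.imread('pics/s1.png'); j=cv2.imread('pics/t1.png')
cv2.imwrite('pics/c1.png',cv2.hconcat([cv2.resize(i[160:310,200:340],(400,428),interpolation=2),cv2.resize(j[170:270,180:280],(400,428),interpolation=2)]))
E
```

```text
time: 1.23
ee_pos: [0.4549, 0.1011, 0.1318]
tool_rot: [0.0, -0.257, 0.967, 0.0]
ft_force: [0.9, 1.2, -0.6]
finger_gap: 0.0599
```

View pics/c1.png

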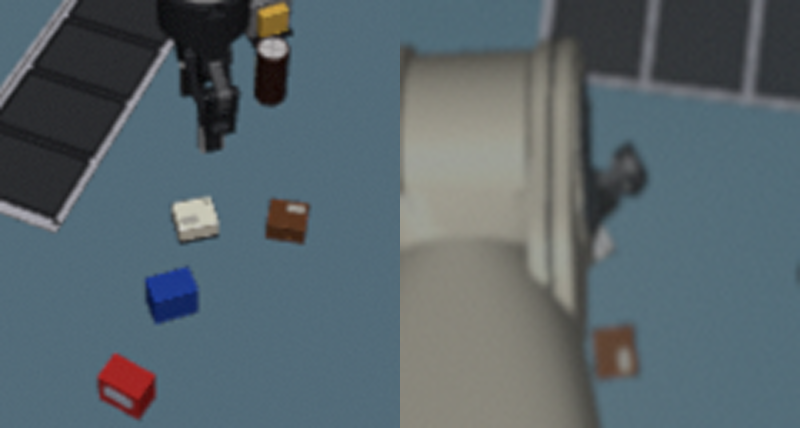

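```bash
python3 -m pendant '[[0,0,-0.04,0,0,0,0.06],[0,0,-0.08,0,0,0,0.06],[0,0,-0.105,0,0,0,0.06],[0,0,-0.115,0,0,0,0.06],[0,0,-0.122,0,0,0,0.06],[0,0,-0.122,0,0,0,0.06],[0,0,-0.122,0,0,0,0.06]]' 30; python3 - <<'E'
from h import *
c=save('side','s2'); i=cv2.imread('pics/s2.png')
cv2.imwrite('pics/c2.png',cv2.resize(i[190:290,210:330],(720,600),interpolation=2))
E
```

```text
time: 2.2
ee_pos: [0.4546, 0.103, 0.0111]
tool_rot: [0.001, -0.257, 0.966, -0.0]
ft_force: [0.0, -0.3, 0.5]
finger_gap: 0.0602
```

View pics/c2.png

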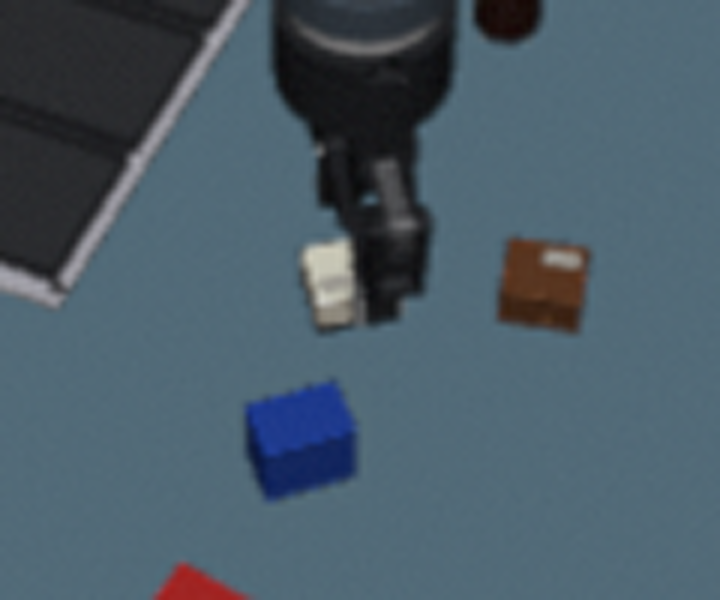

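Some shift was left unreached, so the TCP is about 11 mm off along the jaw axis, with no contact. I'll correct from the measured pose and then close.

```bash
python3 -m pendant '[[0.003,-0.0045,0,0,0,0,0.06],[0.006,-0.009,-0.004,0,0,0,0.06],[0.006,-0.009,-0.005,0,0,0,0.06],[0.006,-0.009,-0.005,0,0,0,0.06]]' 30; python3 -m pendant '[[0,0,0,0,0,0,0.045],[0,0,0,0,0,0,0.035],[0,0,0,0,0,0,0.025],[0,0,0,0,0,0,0.025],[0,0,0,0,0,0,0.025]]' 30
```

```text
time: 2.75
ee_pos: [0.4599, 0.0938, 0.0051]
tool_rot: [-0.0, -0.257, 0.967, 0.0]
ft_force: [-0.2, 0.0, 0.2]
finger_gap: 0.0599
time: 3.38
ee_pos: [0.4601, 0.094, 0.0054]
tool_rot: [-0.0, -0.257, 0.966, 0.0]
ft_force: [-0.7, -0.2, -0.9]
finger_gap: 0.025
```

```bash
python3 - <<'E'
from h import *
c=save('side','s3'); i=cv2.imread('pics/s3.png')
cv2.imwrite('pics/c3.png',cv2.resize(i[190:290,210:330],(720,600),interpolation=2))
E
```

```text
(no output)
```

View pics/c3.png

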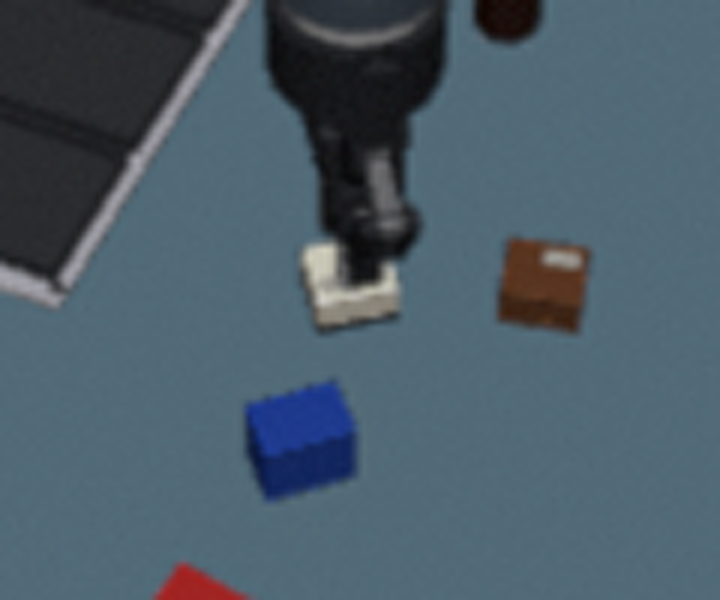

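```bash
python3 - <<'E'
from h import *
c=dict(np.load('/tmp/s3.npz')); W,ok=cloud(c)
for v in range(222,250,2): print(v,[tuple((W[v,u]*1000).round().astype(int)) for u in (264,267,270,273,276)])
s=manip.sense(); print(s['ee_pos'],s['joint_pos'],s['finger_gap'])
E
```

```text
222 [(np.int64(466), np.int64(116), np.int64(104)), (np.int64(458), np.int64(117), np.int64(108)), (np.int64(450), np.int64(115), np.int64(109)), (np.int64(436), np.int64(138), np.int64(141)), (np.int64(436), np.int64(110), np.int64(108))]
224 [(np.int64(473), np.int64(89), np.int64(62)), (np.int64(457), np.int64(118), np.int64(103)), (np.int64(450), np.int64(115), np.int64(101)), (np.int64(435), np.int64(142), np.int64(138)), (np.int64(429), np.int64(138), np.int64(136))]
226 [(np.int64(474), np.int64(86), np.int64(49)), (np.int64(457), np.int64(120), np.int64(96)), (np.int64(441), np.int64(148), np.int64(135)), (np.int64(434), np.int64(145), np.int64(134)), (np.int64(427), np.int64(145), np.int64(137))]
228 [(np.int64(474), np.int64(87), np.int64(42)), (np.int64(456), np.int64(121), np.int64(89)), (np.int64(441), np.int64(150), np.int64(130)), (np.int64(433), np.int64(150), np.int64(132)), (np.int64(426), np.int64(149), np.int64(134))]
230 [(np.int64(481), np.int64(62), np.int64(1)), (np.int64(456), np.int64(121), np.int64(81)), (np.int64(440), np.int64(152), np.int64(125)), (np.in
[... 1635 characters left out ...]
t64(443), np.int64(103), np.int64(2)), (np.int64(436), np.int64(99), np.int64(1))]
246 [(np.int64(465), np.int64(116), np.int64(2)), (np.int64(458), np.int64(113), np.int64(1)), (np.int64(449), np.int64(112), np.int64(3)), (np.int64(443), np.int64(106), np.int64(-3)), (np.int64(435), np.int64(104), np.int64(-2))]
248 [(np.int64(463), np.int64(124), np.int64(4)), (np.int64(455), np.int64(121), np.int64(4)), (np.int64(448), np.int64(117), np.int64(2)), (np.int64(441), np.int64(112), np.int64(-2)), (np.int64(433), np.int64(111), np.int64(-1))]
[0.46006595 0.09397469 0.00537344] [ 2.24867359e-02  2.69775803e-01 -5.01403911e-01  7.99591979e-01
  1.96142663e-05 -4.96763865e-01] 0.02482026690112151
```

```bash
python3 - <<'E'
from h import *
for k in('s1','s2','s3'):
    c=dict(np.load(f'/tmp/{k}.npz')); W,ok=cloud(c); im=c['pixels'].astype(int)
    dark=(im.max(2)<70)&(W[...,2]>0.015)&(W[...,2]<0.25)&(np.abs(W[...,0]-0.46)<.06)&(np.abs(W[...,1]-0.1)<.07)
    P=W[dark]*1000; P=P[np.argsort(P[:,2])]; print(k,len(P)); print(P[:14].round(0).tolist())
c=dict(np.load('/tmp/s2.npz')); W,ok=cloud(c)
for v in range(228,248,2): print(v,[(W[v,u]*1000).round().astype(int).tolist() for u in (270,272,274,276,278)])
E
```

```text
s1 237
[[472.0, 76.0, 170.0], [480.0, 77.0, 173.0], [474.0, 80.0, 174.0], [476.0, 80.0, 174.0], [474.0, 78.0, 175.0], [476.0, 80.0, 177.0], [461.0, 70.0, 178.0], [435.0, 137.0, 178.0], [430.0, 136.0, 179.0], [479.0, 79.0, 179.0], [432.0, 137.0, 179.0], [474.0, 78.0, 179.0], [466.0, 72.0, 179.0], [443.0, 135.0, 180.0]]
s2 943
[[473.0, 80.0, 52.0], [479.0, 79.0, 52.0], [475.0, 82.0, 53.0], [473.0, 79.0, 54.0], [463.0, 76.0, 54.0], [434.0, 139.0, 57.0], [475.0, 83.0, 58.0], [433.0, 136.0, 58.0], [473.0, 80.0, 59.0], [432.0, 140.0, 59.0], [439.0, 143.0, 60.0], [478.0, 82.0, 61.0], [475.0, 81.0, 61.0], [435.0, 139.0, 62.0]]
s3 887
[[474.0, 87.0, 42.0], [471.0, 87.0, 44.0], [477.0, 85.0, 47.0], [471.0, 87.0, 47.0], [472.0, 84.0, 48.0], [451.0, 117.0, 48.0], [473.0, 88.0, 48.0], [445.0, 112.0, 49.0], [478.0, 83.0, 49.0], [474.0, 86.0, 49.0], [455.0, 113.0, 51.0], [454.0, 116.0, 51.0], [447.0, 114.0, 51.0], [449.0, 116.0, 53.0]]
228 [[444, 138, 114], [432, 163, 149], [428, 162, 149], [423, 160, 149], [419, 158, 147]]
230 [[443, 140, 109], [432, 165, 143], [427, 165, 146], [422, 163, 144], [418, 161, 144]]
232 [[442, 143, 104], [431, 167, 138], [427, 165, 137], [423, 161, 134], [418, 157, 131]]
234 [[442, 144, 98], [431, 166, 130], [427, 163, 127], [422, 161, 127], [418, 157, 123]]
236 [[441, 145, 91], [432, 163, 117], [258, 853, 1041], [424, 153, 107], [420, 149, 104]]
238 [[438, 159, 102], [432, 162, 108], [428, 157, 103], [423, 154, 102], [419, 152, 101]]
240 [[442, 141, 70], [432, 160, 97], [432, 139, 71], [427, 139, 73], [434, 86, 3]]
242 [[443, 137, 55], [436, 143, 66], [433, 136, 58], [427, 136, 60], [433, 90, -1]]
244 [[442, 140, 51], [446, 103, 2], [441, 102, 3], [435, 102, 5], [431, 98, 1]]
246 [[450, 109, -1], [444, 111, 4], [440, 106, 0], [434, 105, 0], [429, 104, 1]]
```

The depth map shows the fingertips about 36–40 mm above the reported TCP z, at both heights and openings, so the z readout is offset. The x and y readings agree. I'll open and descend in steps, checking as I go.

```bash
python3 -m pendant '[[0,0,0.005,0,0,0,0.06],[0,0,0.005,0,0,0,0.06],[0,0,0.005,0,0,0,0.06],[0,0,-0.01,0,0,0,0.06],[0,0,-0.02,0,0,0,0.06],[0,0,-0.025,0,0,0,0.06],[0,0,-0.025,0,0,0,0.06]]' 30
cat > tip.py <<'E'
from h import *
import sys
k=sys.argv[1]; c=save('side',k); W,ok=cloud(c); im=c['pixels'].astype(int); s=manip.sense(); e=s['ee_pos']
dark=(im.max(2)<75)&(W[...,2]>0.006)&(W[...,2]<0.25)&(np.hypot(W[...,0]-e[0],W[...,1]-e[1])<.065)
P=W[dark]*1000; P=P[np.argsort(P[:,2])]; print(e.round(4),s['finger_gap'],s['ft_force'].round(2)); print(P[:14].round(0).astype(int).tolist())
f=384/2/np.tan(np.radians(float(c['vertical_fov']))/2); q=c['R']@e+c['t']; u,v=int(q[0]/q[2]*f+c['cx']),int(q[1]/q[2]*f+c['cy'])
u=min(max(u,60),452); v=min(max(v,50),334)
cv2.imwrite(f'pics/c{k}.png',cv2.resize(cv2.imread(f'pics/{k}.png')[v-50:v+50,u-60:u+60],(720,600),interpolation=2))
E
python3 tip.py s4
```

```text
time: 4.3
ee_pos: [0.4599, 0.0939, -0.0199]
tool_rot: [-0.0, -0.257, 0.966, 0.0]
ft_force: [0.3, 0.6, 0.2]
finger_gap: 0.0602
[ 0.4601  0.0939 -0.0196] 0.06015444981668125 [0.5  0.56 0.91]
[[463, 113, 8], [466, 114, 9], [460, 114, 11], [468, 117, 12], [472, 63, 14], [466, 62, 19], [479, 70, 20], [481, 71, 20], [471, 65, 21], [468, 65, 22], [479, 69, 24], [481, 71, 25], [484, 72, 26], [448, 126, 27]]
```

View pics/cs4.png

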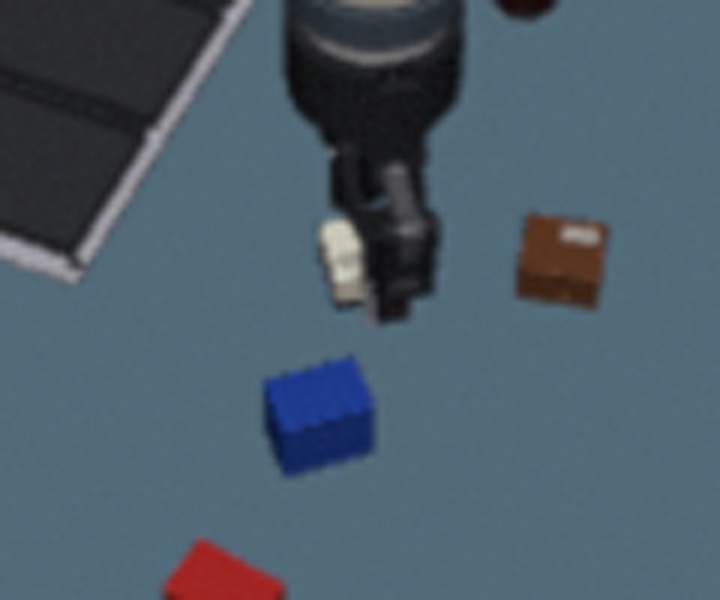

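```bash
python3 -m pendant '[[0,0,-0.004,0,0,0,0.06],[0,0,-0.008,0,0,0,0.06],[0,0,-0.008,0,0,0,0.06],[0,0,-0.008,0,0,0,0.045],[0,0,-0.008,0,0,0,0.037],[0,0,-0.008,0,0,0,0.028],[0,0,-0.008,0,0,0,0.028],[0,0,-0.008,0,0,0,0.028]]' 30;python3 tip.py s5
```

```text
time: 5.35
ee_pos: [0.4602, 0.094, -0.0275]
tool_rot: [0.0, -0.257, 0.966, 0.0]
ft_force: [-0.0, 1.0, 4.1]
finger_gap: 0.0323
[ 0.4602  0.094  -0.0275] 0.03225098871130547 [-1.46  0.44  4.72]
[[468, 116, 6], [465, 117, 8], [478, 101, 10], [436, 100, 10], [438, 102, 12], [454, 117, 13], [450, 122, 16], [445, 118, 16], [448, 119, 17], [454, 116, 21], [450, 122, 21], [448, 119, 22], [453, 121, 23], [440, 118, 23]]
```

View pics/cs5.png

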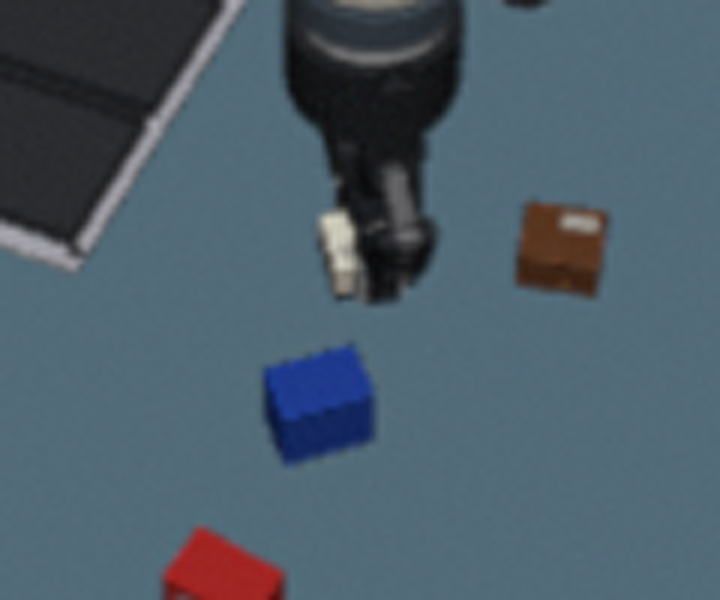

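```bash
python3 -m pendant '[[0,0,0.02,0,0,0,0.028],[0,0,0.05,0,0,0,0.028],[0.02,-0.02,0.075,0,0,0.1,0.028],[0.045,-0.065,0.075,0,0,0.25,0.028],[0.07,-0.11,0.075,0,0,0.4,0.028],[0.095,-0.155,0.075,0,0,0.55,0.028],[0.12,-0.2,0.075,0,0,0.7,0.028],[0.14,-0.24,0.075,0,0,0.85,0.028],[0.151,-0.266,0.07,0,0,0.921,0.028],[0.151,-0.266,0.06,0,0,0.921,0.028]]' 30;python3 tip.py s6
```

```text
time: 6.65
ee_pos: [0.6116, -0.1742, 0.0315]
tool_rot: [-0.0, -0.659, 0.752, -0.0]
ft_force: [-0.8, 0.3, 0.2]
finger_gap: 0.0324
[ 0.6102 -0.1725  0.0299] 0.03226438114377406 [-0.66  1.09 -1.65]
[[573, -123, 6], [593, -158, 6], [578, -206, 6], [558, -207, 6], [659, -207, 6], [628, -162, 6], [580, -157, 6], [631, -171, 6], [609, -116, 6], [587, -169, 6], [611, -162, 6], [617, -160, 6], [650, -179, 6], [620, -188, 6]]
```

View pics/cs6.png

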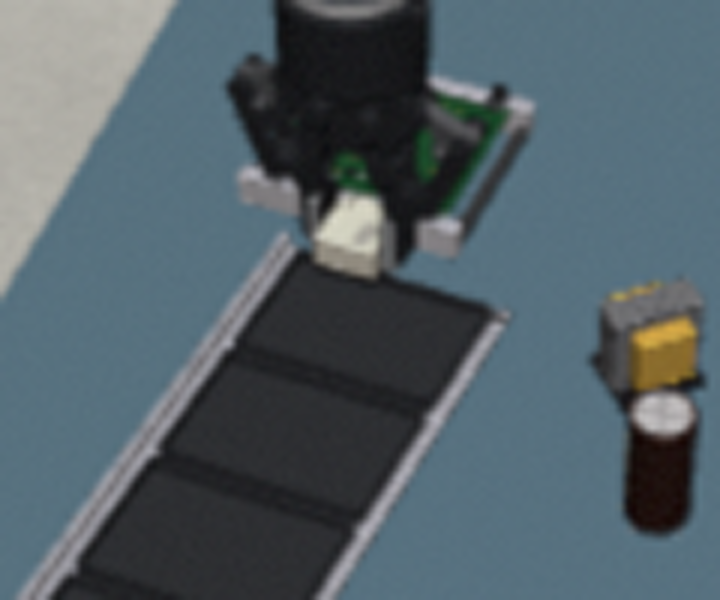

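```bash
python3 -m pendant '[[0,0,-0.02,0,0,0,0.028],[0,0,-0.035,0,0,0,0.028],[0,0,-0.042,0,0,0,0.028],[0,0,-0.046,0,0,0,0.028],[0,0,-0.047,0,0,0,0.028],[0,0,-0.048,0,0,0,0.028],[0,0,-0.048,0,0,0,0.028]]' 30;python3 tip.py s7
```

```text
time: 7.58
ee_pos: [0.6113, -0.1722, -0.0153]
tool_rot: [0.0, -0.659, 0.752, -0.0]
ft_force: [0.5, 0.3, -0.6]
finger_gap: 0.0325
[ 0.6112 -0.1721 -0.0154] 0.031926203002401565 [ 0.08 -0.44 -1.78]
[[661, -162, 6], [614, -162, 6], [651, -132, 6], [663, -157, 6], [599, -166, 6], [639, -117, 6], [646, -186, 6], [663, -186, 6], [561, -158, 6], [655, -203, 6], [624, -121, 6], [567, -147, 6], [597, -171, 7], [652, -184, 7]]
```

View pics/cs7.png

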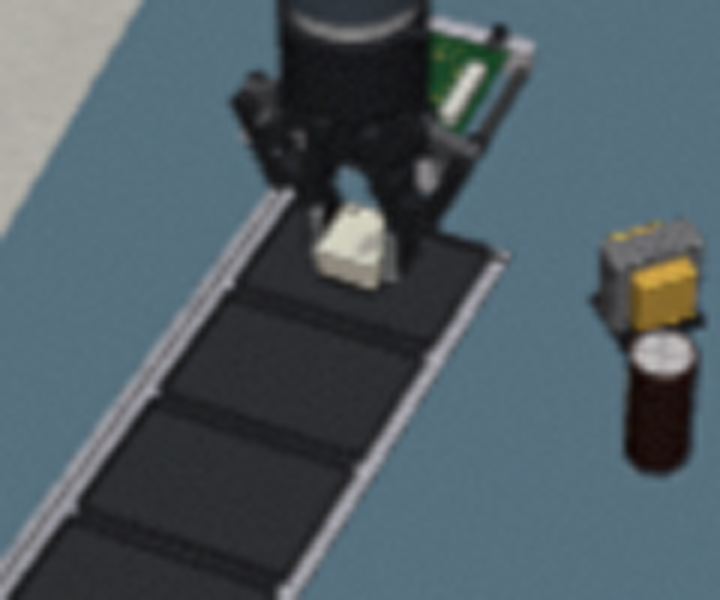

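```bash
python3 -m pendant '[[0,0,-0.0015,0,0,0,0.028],[0,0,-0.003,0,0,0,0.028],[0,0,-0.004,0,0,0,0.028],[0,0,-0.004,0,0,0,0.028]]' 30
```

```text
time: 8.12
ee_pos: [0.6111, -0.1721, -0.0194]
tool_rot: [0.0, -0.659, 0.752, -0.0]
ft_force: [-1.0, 0.3, 3.3]
finger_gap: 0.0322
```

```bash
python3 -m pendant '[[0,0,0,0,0,0,0.035],[0,0,0,0,0,0,0.04],[0,0,0,0,0,0,0.05],[0,0,0,0,0,0,0.05],[0,0,0.02,0,0,0,0.05],[0,0,0.05,0,0,0,0.06],[0,0,0.09,0,0,0,0.06],[0,0,0.11,0,0,0,0.06],[0,0,0.11,0,0,0,0.06]]' 30;python3 tip.py s8
```

```text
time: 9.25
ee_pos: [0.6119, -0.1724, 0.0919]
tool_rot: [0.001, -0.659, 0.752, -0.001]
ft_force: [0.7, -0.6, 0.2]
finger_gap: 0.0598
[ 0.6112 -0.1721  0.0904] 0.060188166651486505 [-0.4   0.13 -1.14]
[[559, -187, 6], [589, -123, 6], [626, -116, 6], [572, -208, 6], [646, -196, 6], [648, -142, 6], [596, -176, 6], [606, -117, 6], [561, -172, 6], [593, -158, 6], [658, -212, 6], [655, -164, 6], [626, -158, 6], [669, -174, 6]]
```

View pics/s8.png

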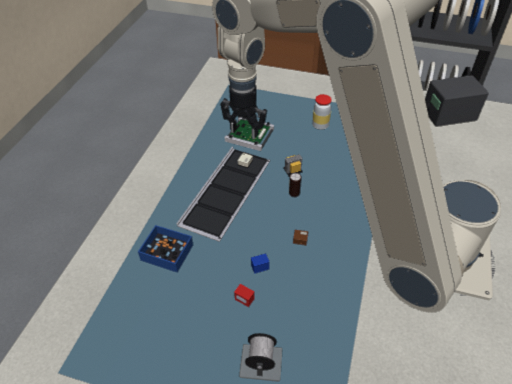

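The relay is upright in the tray nearest the board (pixel 245,160). Next is the film capacitor.

```bash
python3 -m pendant '[[-0.015,0.04,0,0,0,-0.1,0.06],[-0.04,0.09,0,0,0,-0.2,0.06],[-0.06,0.14,0,0,0,-0.3,0.06],[-0.082,0.19,0,0,0,-0.42,0.06],[-0.105,0.245,0,0,0,-0.56,0.06],[-0.127,0.295,0,0,0,-0.68,0.06],[-0.145,0.335,0,0,0,-0.78,0.06],[-0.154,0.3595,0,0,0,-0.8116,0.06],[-0.154,0.3595,-0.01,0,0,-0.8116,0.06],[-0.154,0.3595,-0.01,0,0,-0.8116,0.06]]' 30;python3 tip.py s9
```

```text
time: 10.55
ee_pos: [0.4563, 0.1868, 0.0787]
tool_rot: [-0.001, -0.309, 0.951, -0.0]
ft_force: [-0.4, -0.7, 0.3]
finger_gap: 0.0595
[0.4567 0.1866 0.0792] 0.059720607638875454 [1.14 0.19 0.47]
[[479, 190, 10], [474, 196, 12], [480, 188, 12], [469, 205, 17], [474, 198, 20], [474, 196, 20], [469, 204, 21], [478, 192, 22], [470, 203, 23], [479, 190, 24], [473, 199, 31], [469, 205, 32], [475, 163, 117], [478, 164, 118]]
```

View pics/cs9.png

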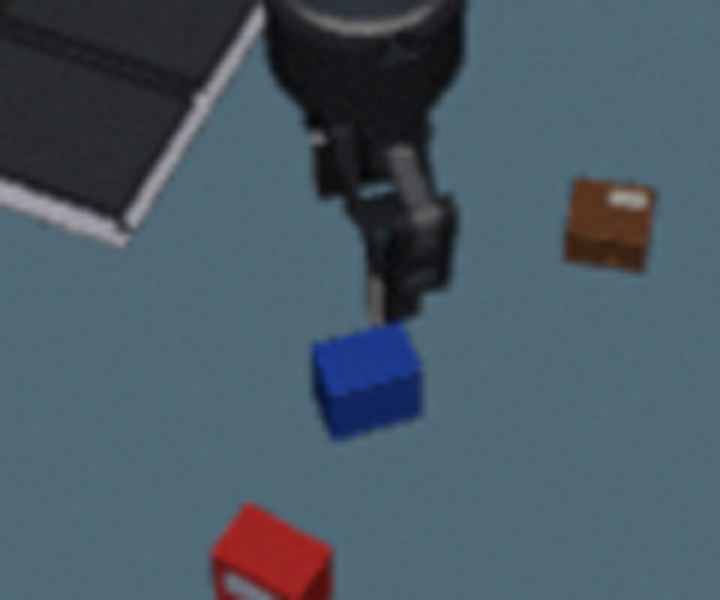

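```bash
python3 -m pendant '[[0,0,-0.03,0,0,0,0.06],[0,0,-0.06,0,0,0,0.06],[0,0,-0.085,0,0,0,0.06],[0,0,-0.098,0,0,0,0.06],[0,0,-0.104,0,0,0,0.06],[0,0,-0.104,0,0,0,0.06],[0,0,-0.104,0,0,0,0.045],[0,0,-0.104,0,0,0,0.034],[0,0,-0.104,0,0,0,0.023],[0,0,-0.104,0,0,0,0.023]]' 30; python3 -m pendant '[[0,0,0,0,0,0,0.023],[0,0,0,0,0,0,0.023]]' 30;python3 tip.py s10
```

```text
time: 11.85
ee_pos: [0.4573, 0.1877, -0.0231]
tool_rot: [0.0, -0.309, 0.951, 0.0]
ft_force: [-1.1, 1.5, 5.4]
finger_gap: 0.0277
time: 12.1
ee_pos: [0.4573, 0.1877, -0.0231]
tool_rot: [0.0, -0.309, 0.951, 0.0]
ft_force: [-1.7, 0.3, 5.9]
finger_gap: 0.0274
[ 0.4573  0.1877 -0.0232] 0.027494548722708567 [-0.46  0.68  6.34]
[[479, 190, 11], [475, 195, 11], [449, 208, 12], [469, 204, 16], [474, 196, 17], [478, 191, 17], [470, 202, 18], [449, 209, 19], [441, 208, 20], [439, 207, 20], [449, 208, 21], [445, 213, 21], [478, 192, 23], [470, 203, 23]]
```

View pics/cs10.png

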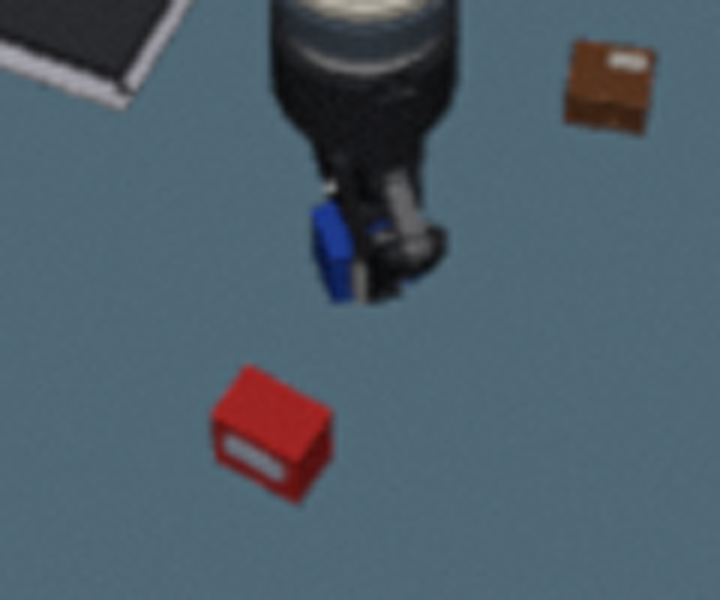

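```bash
python3 -m pendant '[[0,0,0.02,0,0,0,0.023],[0,0,0.05,0,0,0,0.023],[0.02,-0.03,0.075,0,0,0.1,0.023],[0.045,-0.07,0.075,0,0,0.22,0.023],[0.07,-0.115,0.075,0,0,0.35,0.023],[0.095,-0.16,0.075,0,0,0.49,0.023],[0.12,-0.205,0.075,0,0,0.62,0.023],[0.145,-0.245,0.075,0,0,0.75,0.023],[0.165,-0.2757,0.065,0,0,0.8116,0.023],[0.165,-0.2757,0.05,0,0,0.8116,0.023]]' 30; python3 -m pendant '[[0,0,-0.015,0,0,0,0.023],[0,0,-0.027,0,0,0,0.023],[0,0,-0.034,0,0,0,0.023],[0,0,-0.037,0,0,0,0.023],[0,0,-0.037,0,0,0,0.023]]' 30;python3 tip.py s11
```

```text
time: 13.4
ee_pos: [0.6233, -0.0907, 0.0256]
tool_rot: [0.0, -0.659, 0.753, -0.001]
ft_force: [-0.1, 0.2, -1.0]
finger_gap: 0.0275
time: 14.02
ee_pos: [0.6221, -0.088, -0.0104]
tool_rot: [0.0, -0.66, 0.752, -0.0]
ft_force: [-0.4, 0.2, -0.2]
finger_gap: 0.028
[ 0.6223 -0.0881 -0.0102] 0.027575539202135946 [0.08 0.3  0.53]
[[630, -36, 6], [667, -86, 6], [603, -96, 6], [634, -65, 6], [596, -37, 6], [588, -100, 6], [621, -64, 7], [654, -67, 7], [592, -34, 7], [664, -86, 7], [581, -58, 7], [575, -69, 7], [606, -30, 7], [633, -43, 7]]
```

View pics/cs11.png

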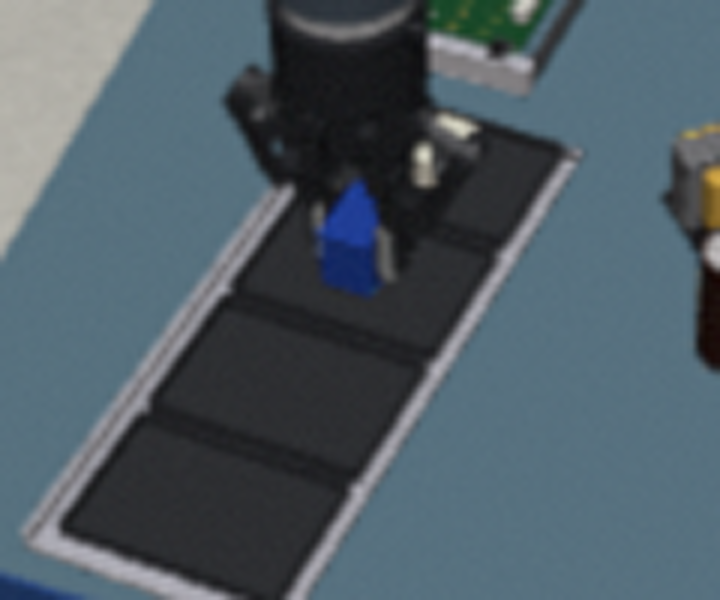

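```bash
python3 -m pendant '[[0,0,-0.0015,0,0,0,0.023],[0,0,-0.003,0,0,0,0.023],[0,0,-0.0045,0,0,0,0.023],[0,0,-0.0055,0,0,0,0.023],[0,0,-0.0055,0,0,0,0.023]]' 30
```

```text
time: 14.7
ee_pos: [0.6222, -0.0883, -0.0152]
tool_rot: [0.0, -0.659, 0.752, -0.0]
ft_force: [-2.9, -0.1, 9.0]
finger_gap: 0.0276
```

```bash
python3 -m pendant '[[0,0,0.001,0,0,0,0.03],[0,0,0.001,0,0,0,0.035],[0,0,0.001,0,0,0,0.045],[0,0,0.001,0,0,0,0.045],[0,0,0.02,0,0,0,0.045],[0,0,0.06,0,0,0,0.06],[0,0,0.11,0,0,0,0.07],[0,0,0.13,0,0,0,0.07],[0,0,0.13,0,0,0,0.07]]' 30;python3 tip.py s12; python3 - <<'E'
from h import *
from m2 import ray
c=dict(np.load('/tmp/s12.npz')); W,ok=cloud(c)
i=cv2.imread('pics/s12.png'); cv2.imwrite('pics/c12.png',cv2.resize(i[120:220,190:310],(720,600),interpolation=2))
a,b,e,d=275,145,312,205; P=W[b:d,a:e].reshape(-1,3)
T=P[(P[:,2]>.05)&(P[:,2]<.062)&(P[:,1]<-.135)]*1000
print(len(T),T.mean(0),cv2.minAreaRect(T[:,:2].astype(np.float32)))
mu=T[:,:2].mean(0); w,V=np.linalg.eigh(np.cov((T[:,:2]-mu).T)); print(w,np.degrees(np.arctan2(V[1,1],V[0,1])))
a,b,e,d=235,145,260,172; P=W[b:d,a:e].reshape(-1,3)
T=P[(P[:,2]>.029)&(P[:,2]<.042)]*1000; print('relay',len(T),cv2.minAreaRect(T[:,:2].astype(np.float32)))
E
```

```text
time: 15.82
ee_pos: [0.6229, -0.0885, 0.1154]
tool_rot: [0.001, -0.659, 0.752, -0.001]
ft_force: [-0.8, -0.7, -0.6]
finger_gap: 0.0701
[ 0.6221 -0.0883  0.1138] 0.06979559888851554 [-0.75 -0.51 -1.09]
[[616, -40, 6], [576, -91, 6], [585, -62, 6], [648, -87, 6], [608, -81, 6], [664, -87, 6], [592, -113, 6], [663, -119, 6], [670, -131, 6], [583, -84, 6], [593, -85, 6], [636, -42, 6], [582, -71, 6], [580, -116, 6]]
97 [ 459.23942239 -186.4498579    55.13282387] ((457.3067321777344, -185.50357055664062), (50.205223083496094, 35.28338623046875), 38.84881591796875)
[ 51.40380676 229.86711268] -140.55417513330434
relay 102 ((611.7205200195312, -150.4010467529297), (82.8876724243164, 34.565711975097656), 81.63308715820312)
```

View pics/c12.png

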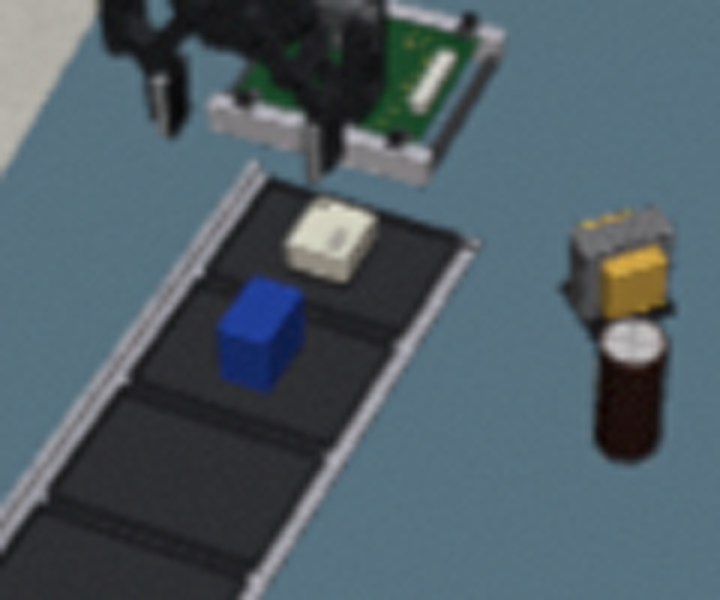

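```bash
python3 -m pendant '[[-0.03,-0.018,0,0,0,-0.14,0.07],[-0.06,-0.036,0,0,0,-0.28,0.07],[-0.09,-0.054,0,0,0,-0.42,0.07],[-0.12,-0.072,0,0,0,-0.56,0.07],[-0.145,-0.088,0,0,0,-0.7,0.07],[-0.162,-0.098,-0.01,0,0,-0.749,0.07],[-0.162,-0.098,-0.03,0,0,-0.749,0.07],[-0.162,-0.098,-0.03,0,0,-0.749,0.07]]' 50;python3 tip.py s13
```

```text
time: 16.88
ee_pos: [0.4584, -0.1856, 0.0816]
tool_rot: [-0.001, -0.338, 0.941, 0.002]
ft_force: [1.3, -0.8, -0.5]
finger_gap: 0.0702
[ 0.4592 -0.1858  0.0827] 0.06984154081796283 [0.76 0.7  0.28]
[[433, -186, 6], [435, -195, 7], [437, -189, 7], [489, -193, 7], [469, -166, 7], [464, -158, 7], [464, -171, 8], [470, -169, 8], [468, -161, 8], [433, -189, 8], [435, -184, 8], [467, -169, 9], [483, -181, 10], [474, -170, 11]]
```

View pics/cs13.png

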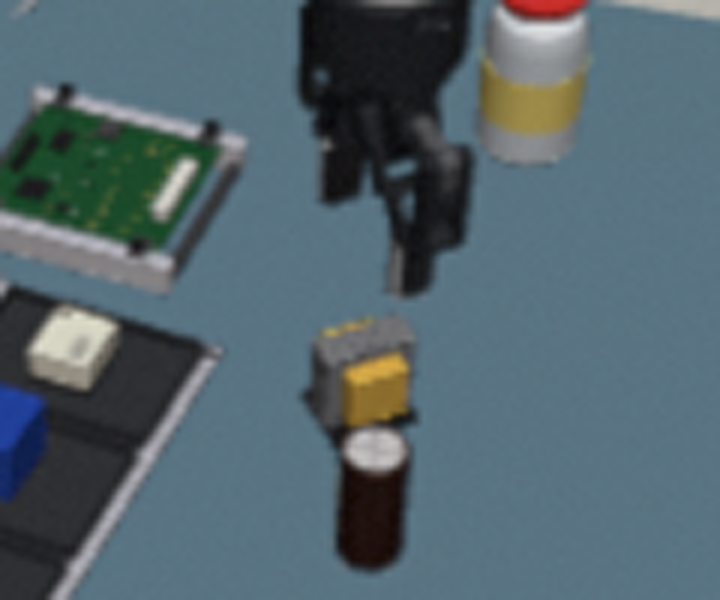

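```bash
python3 -m pendant '[[0,0,-0.03,0,0,0,0.07],[0,0,-0.055,0,0,0,0.07],[0,0,-0.08,0,0,0,0.07],[0,0,-0.095,0,0,0,0.07],[0,0,-0.102,0,0,0,0.07],[0,0,-0.102,0,0,0,0.07]]' 50;python3 tip.py s14
```

```text
time: 17.68
ee_pos: [0.4602, -0.1861, -0.0182]
tool_rot: [-0.0, -0.339, 0.941, 0.0]
ft_force: [0.1, -0.7, 0.7]
finger_gap: 0.0703
[ 0.4604 -0.1863 -0.0177] 0.06996056784801796 [-0.98  0.43  0.04]
[[463, -168, 6], [465, -163, 6], [487, -184, 7], [473, -170, 7], [467, -171, 7], [487, -185, 11], [477, -172, 12], [488, -188, 12], [468, -161, 12], [467, -170, 12], [469, -164, 13], [460, -166, 13], [481, -173, 14], [473, -166, 14]]
```

View pics/cs14.png

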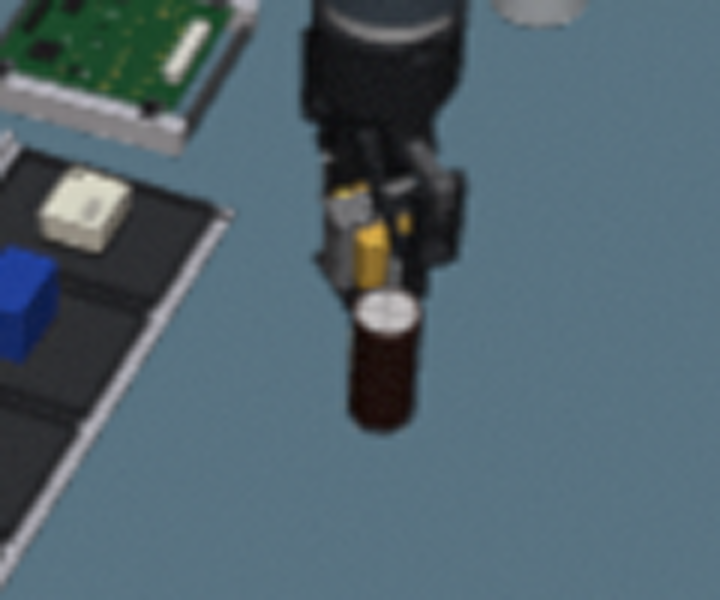

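```bash
python3 -m pendant '[[0,0,0,0,0,0,0.055],[0,0,0,0,0,0,0.047],[0,0,0,0,0,0,0.038],[0,0,0,0,0,0,0.036],[0,0,0,0,0,0,0.036],[0,0,0,0,0,0,0.036]]' 50;python3 tip.py s15; python3 -m pendant '[[0,0,0.01,0,0,0,0.036],[0,0,0.025,0,0,0,0.036],[0,0,0.025,0,0,0,0.036]]' 50;python3 tip.py s16
```

```text
time: 18.48
ee_pos: [0.4608, -0.1867, -0.0173]
tool_rot: [0.001, -0.339, 0.941, -0.001]
ft_force: [0.9, -0.1, 5.4]
finger_gap: 0.0414
[ 0.4608 -0.1867 -0.0173] 0.041639115592367916 [-0.14 -0.37  5.76]
[[464, -159, 6], [488, -189, 6], [463, -168, 7], [430, -187, 7], [434, -194, 8], [437, -179, 8], [467, -170, 8], [469, -165, 8], [432, -184, 9], [434, -178, 9], [466, -164, 10], [435, -182, 10], [469, -166, 11], [472, -165, 11]]
time: 18.9
ee_pos: [0.4605, -0.1865, 0.0079]
tool_rot: [0.001, -0.339, 0.941, -0.001]
ft_force: [0.1, -0.2, -3.2]
finger_gap: 0.0417
[ 0.4602 -0.1863  0.0072] 0.04152815217063781 [-0.27 -0.36 -3.25]
[[434, -186, 28], [460, -163, 30], [466, -160, 31], [458, -166, 31], [453, -172, 32], [465, -168, 32], [470, -166, 32], [489, -188, 33], [436, -180, 33], [434, -185, 33], [466, -162, 33], [441, -174, 34], [454, -165, 34], [463, -162, 34]]
```

View pics/cs16.png

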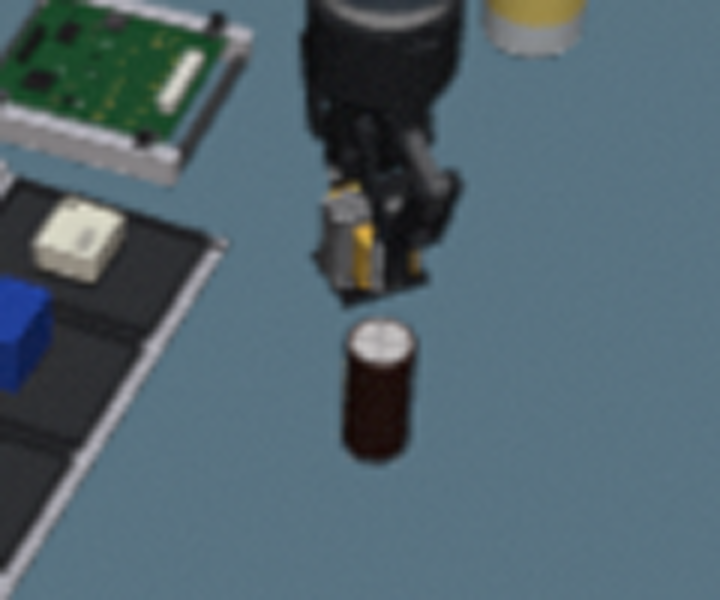

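```bash
python3 -m pendant '[[0,0,0.03,0,0,0,0.036],[0,0,0.065,0,0,0,0.036],[0.025,0.02,0.07,0,0,0.1,0.036],[0.055,0.045,0.07,0,0,0.23,0.036],[0.085,0.08,0.07,0,0,0.36,0.036],[0.115,0.115,0.07,0,0,0.5,0.036],[0.145,0.15,0.07,0,0,0.63,0.036],[0.1733,0.183,0.07,0,0,0.749,0.036],[0.1733,0.183,0.055,0,0,0.749,0.036],[0.1733,0.183,0.035,0,0,0.749,0.036]]' 50;python3 -m pendant '[[0,0,-0.015,0,0,0,0.036],[0,0,-0.028,0,0,0,0.036],[0,0,-0.036,0,0,0,0.036],[0,0,-0.042,0,0,0,0.036],[0,0,-0.045,0,0,0,0.036],[0,0,-0.045,0,0,0,0.036]]' 50; python3 tip.py s17
```

```text
time: 20.2
ee_pos: [0.6329, -0.003, 0.0404]
tool_rot: [-0.0, -0.659, 0.752, 0.0]
ft_force: [0.0, 0.4, -2.7]
finger_gap: 0.0413
time: 20.95
ee_pos: [0.6334, -0.0033, -0.003]
tool_rot: [0.0, -0.659, 0.752, -0.0]
ft_force: [-0.1, 0.2, -2.4]
finger_gap: 0.0415
[ 0.6336 -0.0033 -0.0028] 0.041403824721678376 [ 0.03 -0.46 -2.34]
[[654, 13, 6], [682, -29, 6], [584, -20, 6], [596, 8, 6], [689, -14, 6], [680, 0, 6], [668, 49, 6], [585, -24, 6], [665, 48, 6], [665, 8, 6], [596, -37, 6], [689, 11, 6], [592, -34, 6], [613, 21, 6]]
```

View pics/cs17.png

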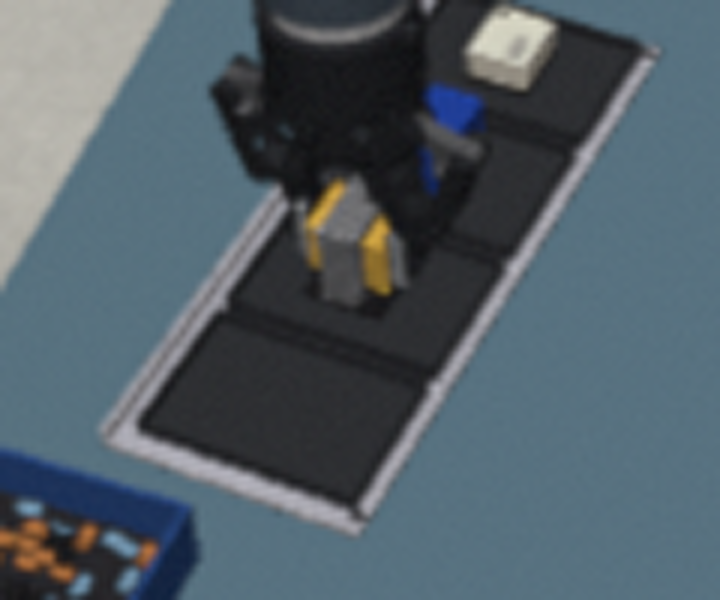

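Target height is −0.0173 + 0.008 ≈ −0.0095, so about 6.5 mm to go.

```bash
python3 -m pendant '[[0,0,-0.002,0,0,0,0.036],[0,0,-0.004,0,0,0,0.036],[0,0,-0.0055,0,0,0,0.036],[0,0,-0.0065,0,0,0,0.036],[0,0,-0.007,0,0,0,0.036],[0,0,-0.007,0,0,0,0.036]]' 50
```

```text
time: 21.75
ee_pos: [0.6335, -0.0033, -0.0093]
tool_rot: [0.0, -0.659, 0.752, -0.0]
ft_force: [-3.1, 0.1, 5.1]
finger_gap: 0.0415
```

```bash
python3 -m pendant '[[0,0,0,0,0,0,0.044],[0,0,0,0,0,0,0.05],[0,0,0,0,0,0,0.06],[0,0,0,0,0,0,0.06],[0,0,0.02,0,0,0,0.06],[0,0,0.06,0,0,0,0.06],[0,0,0.11,0,0,0,0.06],[0,0,0.14,0,0,0,0.06],[0,0,0.14,0,0,0,0.06]]' 40;python3 tip.py s18; python3 - <<'E'
from h import *
c=dict(np.load('/tmp/s18.npz')); W,ok=cloud(c)
i=cv2.imread('pics/s18.png'); cv2.imwrite('pics/c18.png',cv2.resize(i[120:240,170:314],(720,600),interpolation=2))
P=W[155:205,275:312].reshape(-1,3)
T=P[(P[:,2]>.066)&(P[:,2]<.085)&(abs(P[:,0]-.434)<.03)]*1000
print(len(T),T.mean(0),cv2.minEnclosingCircle(T[:,:2].astype(np.float32)))
E
```

```text
time: 22.88
ee_pos: [0.6347, -0.0034, 0.1325]
tool_rot: [0.002, -0.659, 0.752, -0.002]
ft_force: [-0.5, -0.3, 0.1]
finger_gap: 0.0601
[ 0.6338 -0.0033  0.1306] 0.0601015669110724 [-0.26  1.37 -0.17]
[[643, 57, 6], [686, 26, 6], [602, 53, 6], [665, 16, 6], [631, -66, 6], [604, -23, 6], [672, -11, 6], [687, 6, 6], [617, 54, 6], [642, 18, 6], [614, -36, 6], [683, -41, 6], [610, -41, 6], [645, 43, 7]]
96 [431.93023527 -93.52356075  72.79956   ] ((433.61383056640625, -96.08074951171875), 20.576187133789062)
```

View pics/c18.png

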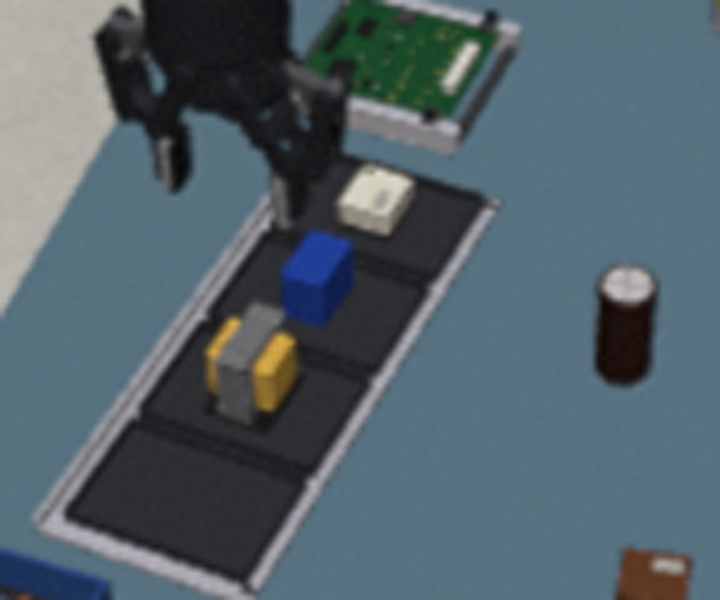

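```bash
python3 -m pendant '[[-0.03,-0.014,0,0,0,0,0.065],[-0.08,-0.036,0,0,0,0,0.065],[-0.13,-0.059,0,0,0,0,0.065],[-0.175,-0.08,0,0,0,0,0.065],[-0.2008,-0.0914,0,0,0,0,0.065],[-0.2008,-0.0914,-0.03,0,0,0,0.065],[-0.2008,-0.0914,-0.04,0,0,0,0.065],[-0.2008,-0.0914,-0.04,0,0,0,0.065]]' 40;python3 tip.py s19
```

```text
time: 23.92
ee_pos: [0.4321, -0.0943, 0.089]
tool_rot: [-0.001, -0.66, 0.752, 0.001]
ft_force: [0.4, 0.6, -0.1]
finger_gap: 0.0651
[ 0.4326 -0.0944  0.0896] 0.06507678167693759 [ 0.63  0.21 -0.52]
[[435, -80, 7], [443, -85, 8], [446, -87, 9], [422, -86, 9], [439, -81, 9], [421, -82, 9], [432, -78, 10], [423, -80, 10], [426, -79, 11], [427, -82, 11], [436, -80, 11], [439, -82, 12], [418, -84, 12], [430, -81, 12]]
```

View pics/cs19.png

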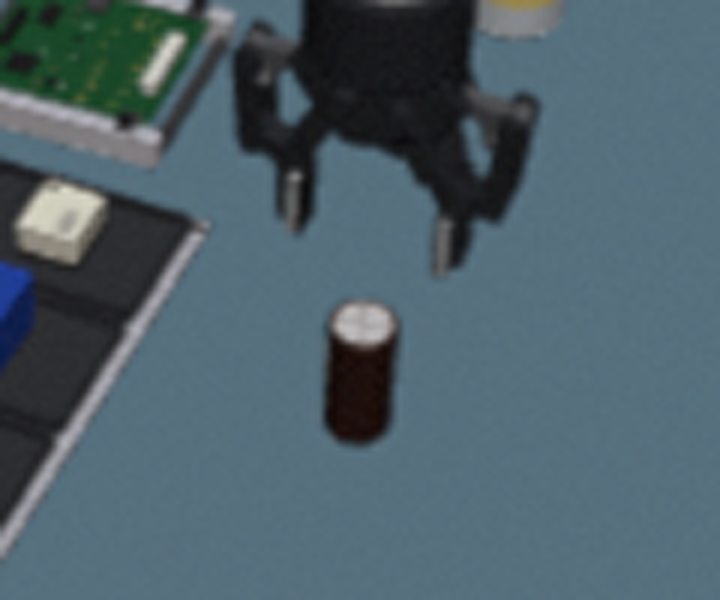

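```bash
python3 -m pendant '[[0,0,-0.025,0,0,0,0.065],[0,0,-0.05,0,0,0,0.065],[0,0,-0.075,0,0,0,0.065],[0,0,-0.095,0,0,0,0.065],[0,0,-0.104,0,0,0,0.065],[0,0,-0.104,0,0,0,0.065],[0,0,-0.104,0,0,0,0.055]]' 40;python3 tip.py s20;python3 -m pendant '[[0,0,0,0,0,0,0.045],[0,0,0,0,0,0,0.038],[0,0,0,0,0,0,0.032],[0,0,0,0,0,0,0.029],[0,0,0,0,0,0,0.029],[0,0,0,0,0,0,0.029]]' 40
```

```text
time: 24.85
ee_pos: [0.4332, -0.0948, -0.0134]
tool_rot: [0.0, -0.66, 0.752, -0.001]
ft_force: [0.7, 0.8, -0.9]
finger_gap: 0.0549
[ 0.4332 -0.0949 -0.0134] 0.05478997185601137 [ 0.25 -0.12  0.1 ]
[[424, -84, 6], [438, -79, 6], [435, -80, 7], [429, -80, 8], [439, -81, 9], [426, -80, 9], [446, -87, 10], [433, -82, 10], [436, -81, 10], [419, -85, 11], [424, -83, 11], [420, -80, 12], [430, -81, 12], [439, -82, 12]]
time: 25.65
ee_pos: [0.4325, -0.0947, -0.0138]
tool_rot: [-0.0, -0.659, 0.752, -0.0]
ft_force: [-2.7, 0.9, 5.5]
finger_gap: 0.033
```

View pics/cs20.png

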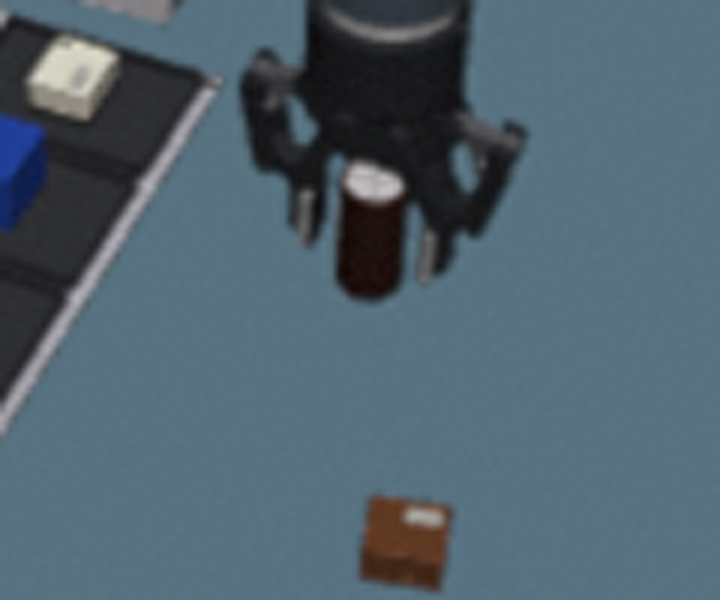

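```bash
python3 -m pendant '[[0,0,0.01,0,0,0,0.029],[0,0,0.025,0,0,0,0.029],[0,0,0.04,0,0,0,0.029],[0,0,0.04,0,0,0,0.029]]' 40;python3 tip.py s21
```

```text
time: 26.15
ee_pos: [0.4334, -0.095, 0.027]
tool_rot: [0.001, -0.659, 0.752, -0.001]
ft_force: [0.3, -0.1, -1.3]
finger_gap: 0.0335
[ 0.4329 -0.0948  0.0263] 0.0332186739963321 [ 0.38  0.08 -0.87]
[[435, -82, 43], [432, -81, 45], [426, -82, 46], [423, -83, 47], [441, -84, 48], [428, -80, 48], [444, -83, 48], [421, -86, 48], [440, -79, 50], [419, -88, 51], [423, -83, 51], [434, -79, 51], [444, -84, 52], [437, -77, 52]]
```

View pics/cs21.png

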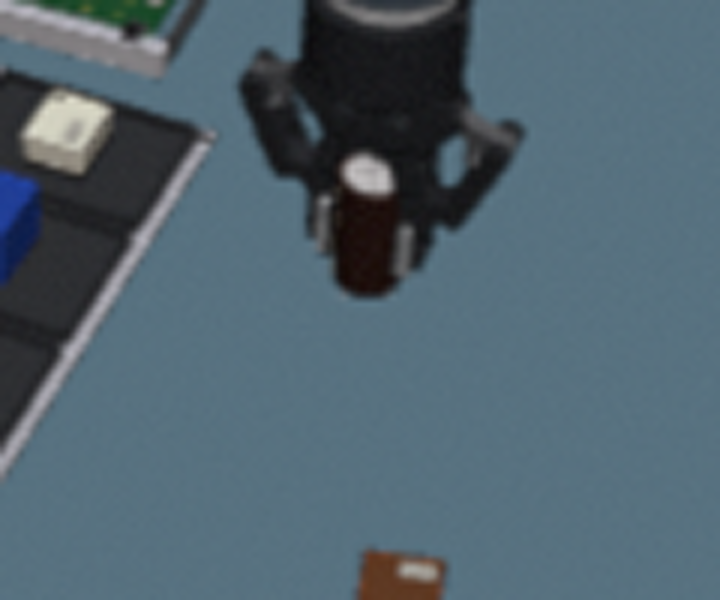

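Held upright. I'll carry it to the farthest tray.

```bash
python3 -m pendant '[[0,0,0.03,0,0,0,0.029],[0,0.015,0.055,0,0,0,0.029],[0.02,0.045,0.06,0,0,0,0.029],[0.05,0.08,0.06,0,0,0,0.029],[0.085,0.115,0.06,0,0,0,0.029],[0.125,0.145,0.06,0,0,0,0.029],[0.165,0.165,0.06,0,0,0,0.029],[0.195,0.174,0.06,0,0,0,0.029],[0.2118,0.176,0.05,0,0,0,0.029],[0.2118,0.176,0.03,0,0,0,0.029]]' 40;python3 -m pendant '[[0,0,-0.015,0,0,0,0.029],[0,0,-0.03,0,0,0,0.029],[0,0,-0.042,0,0,0,0.029],[0,0,-0.05,0,0,0,0.029],[0,0,-0.054,0,0,0,0.029],[0,0,-0.054,0,0,0,0.029]]' 40; python3 tip.py s22
```

```text
time: 27.45
ee_pos: [0.6451, 0.0811, 0.0544]
tool_rot: [-0.0, -0.659, 0.752, 0.0]
ft_force: [-1.1, 0.7, -1.4]
finger_gap: 0.0333
time: 28.2
ee_pos: [0.6444, 0.0813, 0.0019]
tool_rot: [0.0, -0.659, 0.752, -0.0]
ft_force: [-0.4, 0.4, -1.6]
finger_gap: 0.0331
[0.6446 0.0814 0.0022] 0.03339224122341536 [-0.72 -0.02 -0.94]
[[621, 67, 6], [624, 101, 6], [612, 68, 6], [595, 55, 6], [696, 100, 6], [609, 101, 6], [691, 68, 6], [624, 109, 6], [629, 118, 6], [597, 108, 6], [607, 74, 6], [683, 96, 6], [646, 89, 6], [615, 99, 6]]
```

View pics/cs22.png

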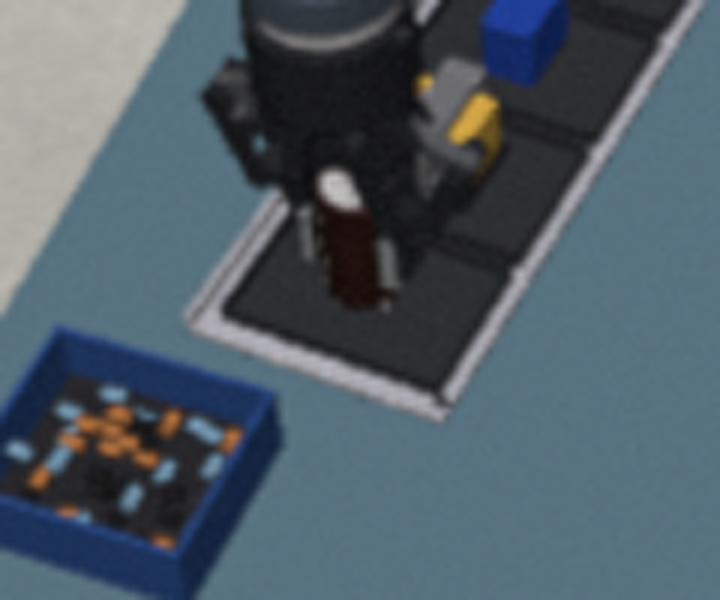

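The can looks like it may be leaning, so I'll check this numerically before lowering.

```bash
cat > tilt.py <<'E'
from h import *
import sys
k=sys.argv[1]; ex,ey=float(sys.argv[2]),float(sys.argv[3])
c=dict(np.load(f'/tmp/{k}.npz')); W,ok=cloud(c); im=c['pixels'].astype(int)
f=384/2/np.tan(np.radians(float(c['vertical_fov']))/2)
def pj(X):
    q=c['R']@np.array(X)+c['t']; return np.array([q[0]/q[2]*f+c['cx'],q[1]/q[2]*f+c['cy']])
print('vertical proj', pj([ex,ey,.02]),pj([ex,ey,.09]))
r,b=im[...,0],im[...,2]
brown=(r-b>8)&(np.hypot(W[...,0]-ex,W[...,1]-ey)<.045)&(W[...,2]>.02)&(r<110)
ys,xs=np.nonzero(brown); print('brown',len(xs))
for y in sorted(set(ys)): print(y,xs[ys==y].min(),xs[ys==y].max(), end=' | ')
P=W[brown]
# fit: axis point p0+s*z and radius 17.5
from scipy.optimize import least_squares
def res(p):
    d=np.array([p[2],p[3],1]); d/=np.linalg.norm(d); v=P-np.array([p[0],p[1],.05]); 
    return np.linalg.norm(v-np.outer(v@d,d),axis=1)-.0175
s=least_squares(res,[ex,ey,0,0],loss='soft_l1',f_scale=.002); print('\nfit',s.x.round(4),'tilt deg x,y',np.degrees(np.arctan(s.x[2:])).round(1),'rms',np.sqrt((s.fun**2).mean()))
E
python3 tilt.py s19 0.433 -0.0947; python3 tilt.py s21 0.433 -0.0947; python3 tilt.py s22 0.6446 0.0814
```

```text
vertical proj [294.18006566 189.62680913] [295.44916912 172.84339696]
brown 241
57 323 323 | 58 321 322 | 59 286 320 | 60 293 318 | 61 315 315 | 62 317 317 | 63 322 322 | 80 285 286 | 81 285 288 | 82 285 290 | 83 285 292 | 84 285 295 | 85 285 297 | 86 286 298 | 87 286 297 | 88 292 300 | 90 296 296 | 91 299 299 | 95 288 315 | 96 288 313 | 97 313 315 | 98 288 315 | 99 289 314 | 100 287 314 | 101 288 314 | 102 288 314 | 103 289 290 | 106 288 288 | 107 289 289 | 110 294 294 | 113 314 314 | 114 314 314 | 115 314 314 | 116 314 315 | 117 314 315 | 118 314 314 | 119 314 314 | 120 314 314 | 121 314 314 | 122 314 314 | 178 300 300 | 179 291 300 | 180 291 299 | 181 291 299 | 182 291 299 | 183 290 299 | 184 290 299 | 185 290 299 | 186 290 298 | 187 290 298 | 188 290 298 | 189 290 298 | 190 290 298 | 191 290 298 | 192 290 298 | 193 292 298 | 194 294 295 | 
fit [ 0.4328 -0.0963  0.0174  0.0671] tilt deg x,y [1.  3.8] rms 0.010622600343977731
vertical proj [294.18006566 189.62680913] [295.44916912 172.84339696]
brown 236
27 322 322 | 39 312 312 | 78 321 321 | 79 319 320 | 80 318 318 | 81 316 316 | 
[... 813 characters left out ...]
208 211 | 123 208 210 | 124 176 209 | 125 209 209 | 132 177 178 | 134 178 178 | 135 178 178 | 145 180 181 | 146 180 187 | 147 180 192 | 148 183 196 | 149 181 197 | 150 193 197 | 151 199 199 | 153 211 211 | 154 211 212 | 155 184 212 | 156 184 212 | 157 184 211 | 158 184 211 | 159 185 210 | 183 215 216 | 184 215 215 | 185 215 215 | 186 215 215 | 203 198 199 | 204 199 199 | 205 199 201 | 206 199 207 | 207 199 207 | 208 199 207 | 209 200 208 | 210 199 207 | 211 199 207 | 212 200 207 | 213 200 207 | 214 200 207 | 215 200 207 | 216 201 208 | 217 201 208 | 218 201 208 | 219 201 209 | 220 202 209 | 221 203 208 | 
fit [ 0.6432  0.0792 -0.0545  0.0822] tilt deg x,y [-3.1  4.7] rms 0.009419994686143534
```

```bash
sed -i 's/(r<110)/(r<110)\&(W[...,2]<.125)/; s/^for y in.*$//' tilt.py; python3 tilt.py s19 0.433 -0.0947|tail -1; python3 tilt.py s21 0.433 -0.0947|tail -1; python3 tilt.py s22 0.6446 0.0814|tail -1
```

```text
fit [ 0.4326 -0.0964  0.0394 -0.0023] tilt deg x,y [ 2.3 -0.1] rms 0.0017005433408933141
fit [ 0.4333 -0.0966 -0.0234 -0.0008] tilt deg x,y [-1.3 -0. ] rms 0.0015375953640941655
fit [ 0.6434  0.0797 -0.0212 -0.005 ] tilt deg x,y [-1.2 -0.3] rms 0.0014141106359638115
```

The can is upright: the fit gives about 1° of tilt, so the apparent lean was perspective. Now I'll lower it the last ~8 mm.

```bash
python3 -m pendant '[[0,0,-0.002,0,0,0,0.029],[0,0,-0.004,0,0,0,0.029],[0,0,-0.006,0,0,0,0.029],[0,0,-0.0075,0,0,0,0.029],[0,0,-0.0085,0,0,0,0.029],[0,0,-0.0085,0,0,0,0.029]]' 40
```

```text
time: 29.0
ee_pos: [0.6445, 0.0814, -0.0058]
tool_rot: [0.0, -0.659, 0.752, -0.0]
ft_force: [-3.5, 0.0, 6.2]
finger_gap: 0.0335
```

```bash
python3 -m pendant '[[0,0,0,0,0,0,0.037],[0,0,0,0,0,0,0.043],[0,0,0,0,0,0,0.055],[0,0,0,0,0,0,0.06],[0,0,0.02,0,0,0,0.06],[0,0,0.06,0,0,0,0.06],[0,0,0.11,0,0,0,0.06],[0,0,0.16,0,0,0,0.06],[0,0,0.16,0,0,0,0.06]]' 40; python3 -m pendant '[[-0.05,0.04,0,0,0,0,0.06],[-0.1,0.08,0,0,0,0,0.06],[-0.15,0.12,0,0,0,0,0.06],[-0.2,0.16,0,0,0,0,0.06],[-0.25,0.2,0,0,0,0,0.06],[-0.25,0.2,0,0,0,0,0.06]]' 40; python3 - <<'E'
from h import *
for n in('side','top'):
    c=save(n,n+'F'); W,ok=cloud(c); z=W[...,2]
    T={'relay':((.611,-.1723),.035),'film':((.6222,-.088),.05),'trafo':((.6335,-.0032),.064),'ecap':((.6445,.0812),.082)}
    for k,((x,y),h) in T.items():
        m=(np.hypot(W[...,0]-x,W[...,1]-y)<.04)&(abs(z-h)<.007)
        Q=W[m]*1000; r=cv2.minAreaRect(Q[:,:2].astype(np.float32)) if len(Q)>3 else None
        print(n,k,len(Q),np.median(Q[:,2]).round(1) if len(Q) else '',r and (np.round(r[0],1),np.round(r[1],1)),'tray',x*1000,y*1000)
    m=(z>.105)&(z<.125)&(np.hypot(W[...,0]-.424,W[...,1]+.436)<.06); print('bottle',m.sum(),(W[m].mean(0)*1000).round(1))
i=cv2.imread('pics/sideF.png'); j=cv2.imread('pics/topF.png')
cv2.imwrite('pics/cF.png',cv2.hconcat([cv2.resize(i[120:270,170:310],(400,428),interpolation=2),cv2.resize(j[130:230,200:300+30],(400,428*100//130),interpolation=2) if 0 else cv2.resize(j[120:230,200:303+30],(400,428),interpolation=2)]))
E
```

```text
time: 30.12
ee_pos: [0.6463, 0.0814, 0.1578]
tool_rot: [0.003, -0.659, 0.752, -0.002]
ft_force: [0.7, -0.6, -0.0]
finger_gap: 0.0599
time: 30.88
ee_pos: [0.391, 0.2829, 0.1529]
tool_rot: [-0.0, -0.661, 0.75, 0.0]
ft_force: [0.3, 0.1, 0.4]
finger_gap: 0.0596
side relay 105 34.1 (array([ 608.3, -170.6]), array([42. , 34.2])) tray 611.0 -172.3
side film 111 49.2 (array([620.4, -88.1]), array([46.7, 29.2])) tray 622.1999999999999 -88.0
side trafo 115 62.6 (array([627.8,  -3.9]), array([53.8, 29.6])) tray 633.5 -3.2
side ecap 110 81.3 (array([642.3,  81.3]), array([32.6, 35.5])) tray 644.5 81.19999999999999
bottle 0 [nan nan nan]
top relay 121 34.8 (array([ 612.5, -170.1]), array([38.4, 33.6])) tray 611.0 -172.3
top film 116 50.1 (array([623.6, -88.4]), array([41.5, 28.5])) tray 622.1999999999999 -88.0
top trafo 123 63.5 (array([634.7,  -3. ]), array([47.4, 36. ])) tray 633.5 -3.2
top ecap 99 82.1 (array([645. ,  82.7]), array([32.3, 31.4])) tray 644.5 81.19999999999999
bottle 269 [ 424.2 -435.7  111.1]<stdin>:9: RuntimeWarning: Mean of empty slice.
  ret = um.true_divide(
```

View pics/cF.png

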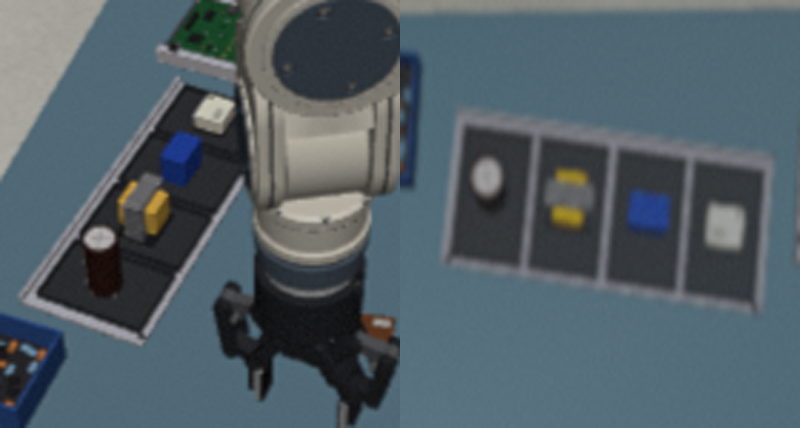

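View pics/sideF.png

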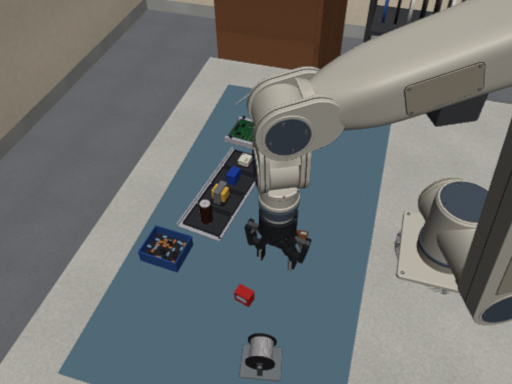

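All four parts are standing, within about 6 mm of their tray centres. From the board outwards they are relay, film cap, transformer, ecap. The top heights match 35, 50, 64 and 82 mm, and the bottle hasn't moved. I'm handing the job in.

```bash
python3 -c "
from plant import manip
s=manip.sense(); print(s['time'],s['ft_force'],abs(s['joint_velocities']).max()); print(manip.close_job())"
```

```text
30.975 [0.20410629 0.55088359 0.40155897] 0.04279615008148753
the job is handed in; nothing more can be done
None
```

All four parts are standing in their trays. Counting from the board outwards they are relay, film capacitor, transformer and electrolytic capacitor. I handed the job in at 31 s of the 102 s allowed; no verdict is reported.

**Last checks:**
- **Position:** The top camera puts each part within about 3 mm of its tray centre, and its top at the height expected if it is standing upright. The side camera agrees to about 3 mm, except the transformer, which it reads 6 mm off. That outline is partly hidden and noisy, and it is still well inside the 15 mm limit.
- **Bottle:** The top camera shows it unmoved to within 1 mm. The arm hid it from the side camera at the end.
- **Robot:** The arm is clear of everything, with no load on the wrist.

**What disagreed:**
- **Height reading:** The fingertips really sat about 36–40 mm above the height the robot reported. My first attempt on the relay therefore closed on air above it, without contact or any force. I took the heights from the depth images after that.
- **Capacitor grip:** The fingers read about 33 mm on the 35 mm can. The camera fit showed it held within about 1–2° of upright while carried.

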